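Set out the seasonings round the bowl and the drum

ROBOT

A 6-joint arm with a two-finger parallel gripper is mounted at the origin on a cart in front of the work surface, level with it; the furniture and walls round the work are solid. World frame = base frame: x ahead of the robot, y to its left, z up, the work surface at z = 0. Lengths are in m, angles in rad, forces in N, time in s.
With the tool pointing down it reaches from about 0.375 to 0.975 m from the base axis. Payload 3.8 kg.
Tool frame: the origin (TCP) lies midway between the tips of the shut fingers; the grasp point (between the pads) lies 19 mm behind it; z points along the fingers, y is the line along which they close (so a half turn about z gives the same grasp; the last joint's range is limited). The gripper opens to 85 mm and grips with 20 to 120 N. Pads are 22 mm wide; open, the fingers measure 114 mm over their backs; the gripper's body (76 mm by 85 mm) begins 54 mm behind the grasp point. The pads swing forward as they close: fully open they stand 13 mm farther back than shut.
Start: joints at [-1.203, 0.264, 1.604, -0, 1.274, -0.037], TCP at [0.266, -0.62, 0.231] pointing down, gripper open.
Joint ranges: [-2.63, 2.63], [-0.94, 2.18], [0.31, 2.57], [-1.31, 4.45], [0, 2.66], [-2.55, 2.55]. Speed limits (rad/s): [2.57, 2.57, 3.14, 3.14, 3.14, 3.14].

INTERFACE

Orientations are given as a rotation vector (axis times angle).
In Python, from workcell import status, read_camera, workorder, masks_of gives the robot as it stands.
- The arm moves only by the tool drive_tool, never from a script. Its argument "rows" is a list of rows, each a list of 7 numbers: the turn, a rotation vector about the tool's x, y, z in degrees, then the shift along the tool's x, y, z in m, then the opening, from 0 (shut) to 1 (fully open). In form: [[ax, ay, az, tx, ty, tz, claw], ...]. A call has 1 to 8 rows; each row shifts and turns the commanded pose from where the row before left it, along the tool's axes as they then stand; what a row does not reach is not made up. A row lasts 1/12 s, in which the tool goes at most 41.7 mm and 7.16 degrees, less where a joint would pass 70% of its speed; a pose out of reach is approached as far as the arm can. A call is refused whole if a number of a shift passes 0.0417 or a number of a turn 7.16, either way. A call with a gripper value outside its range is refused whole. The fingers move at their own pace and stop on an object; "force" is the grip in N (left out, the last holds). Time passes only in rows, so rows that do not move let the fingers close. It gives the time, the measured TCP pose, the force, the opening and the grip force at its end, in the units of the state.
- status.read_state(): the state, without advancing time (a new reading comes with each control period).
- read_camera(name): name is "scene" or "top"; returns a dict with "color" (480x640x3 uint8, red, green, blue), "intrinsics" (3x3 intrinsics, pixels), "world_from_camera" (4x4, takes a point from camera to world coordinates). Camera axes: x right, y up, looking along -z (the intrinsics and any distortion apply to the point x, -y, -z); pixel columns grow to the right and rows downward; lengths in m; the calibration is good to about 2 mm. A picture is of the moment at which its call begins. There is no depth.
- workorder.finish_job(): hands the job in; it is judged then, once.
Trained networks look in a picture, given as the dict that the camera call returned (one of the last four; its "shot" number tells which), for a name from the list of things; names that differ only in an ending like _2 or _b are one class to them, and where a whole thing is asked for, a point or a joint stands for the part that bears it (a point fixed in the world has none). Each returns a list of dicts, best first, with "score" (0 to 1); they miss things now and then, are a little off and sometimes report something else, mostly with a low value. They report only what shows in the picture. A call takes as long as a camera call. They do not tell look-alikes from the thing itself.
- masks_of(picture, name): "mask" (480x640 bool, what is visible of it) and "bbox" ([left, top, right, bottom] in pixels, round what is visible of it).
The state is a dict: "time": time; "q": joint angles; "joint_vel": joint speeds; "joint_torque": joint torques, N m; "tool_pos": TCP position; "tcp_rot": TCP orientation; "wrist_force": force on the tool from outside, world axes, zero at the start; "torque": the same for the moment, N m; "width": opening from 0.0 (shut) to 1.0 (fully open); "grip_force": force on a finger pad.
Only numpy, scipy, OpenCV 4.12 (cv2) and the standard library are available. Lean on these libraries where they do the work, as an engineer would, in place of code of your own. Each camera call takes 0.05 s, during which the arm holds its last target. There are 200 camera calls.

TASK

Set out the seasonings for the cook: stand the yellow-lidded spice jar in the middle between the brown bowl and the cardboard drum, in line with both; stand the red-capped shaker just left of that jar, and the white bottle with the blue cap (lift it straight up out of its wooden holder) just left of the brown bowl, each with about 3 cm clear between. Set the small white lidded tub centred on top of the drum. Left is the robot's left, square to the line from bowl to drum; leave the red bottle in the holder, the dark-capped shaker and the black-lidded jar where they are.

Things in the scene. Friction and masses are not known exactly. Their poses are not given: they have to be found in the camera images.
- bowl: Brown lacquer bowl, 88 mm across at the rim, 40 mm high, fixed to the worktop. Origin: centre of its underside. z up; its x axis lies along the line through bowl and drum and points away from the robot (the drum stands 190 mm from the bowl, centre to centre, at +x or at -x, so either may be the nearer); its y axis points to the left, square to that line.
- drum: Brown cardboard drum with a grey metal lid, 100 mm across, 94 mm high, fixed to the worktop; its lid does not come off and its top (94 mm up) is the place for the tub. Origin: centre of its underside; its axes are parallel to the bowl's.
- holder: Wooden bottle holder, a fixed block 62 x 116 x 72 mm with two round wells in its top, 30 mm wide and 60 mm deep, at y = -27.5 and +27.5 mm in its frame. Origin: centre of its underside, z up. Each well holds one bottle.
- white_bottle: White sauce bottle with a blue cap, loose, upright in either well of the holder. 27 mm diameter (straight up to 117 mm for gripping, though it looks slimmer towards the neck), cap 18 mm wide on top, 138 mm high in all, about 0.16 kg; while in the well its lowest 60 mm are hidden. Origin: centre of its underside, z up.
- red_bottle: Red sauce bottle with a red cap, 27 mm diameter, 116 mm high, in the other well of the holder; it stays there. Origin: centre of its underside, z up.
- spice_jar: Clear spice jar with a yellow lid, loose, upright, 42 mm across (nearly round), 96 mm high, its lid the top 20 mm, about 0.11 kg. Origin: centre of its underside, z up.
- red_shaker: Slim dark brown spice shaker with a red cap, loose, upright, 24 mm diameter, 80 mm high, about 0.09 kg. Origin: centre of its underside, z up.
- tub: Small off-white tub with a white lid (lid fixed on), loose, upright. Lid 69 mm along its x and 60 mm along its y, its rim from 37 to 46 mm up; the body tapers below the lid; 46 mm high, about 0.11 kg. Origin: centre of its underside, z up.
- dark_shaker: Slim grey spice shaker with a dark cap, 24 mm diameter, 68 mm high, loose; it stays where it is. Origin: centre of its underside.
- black_lid_jar: Clear jar with white contents and a black lid, 51 mm diameter, 85 mm high, loose; it stays where it is. Origin: centre of its underside.
Not all that is in view belongs to the job. Leave any purple look-alike of the red_shaker alone.

How it is judged:
At the end, for the whole second after the job is handed in: Jar midway between bowl and drum (within 13 mm); white bottle left of the bowl, centres 72-102 mm apart, within 15 mm of square; red-capped shaker left of the jar, centres 48-80 mm apart, within 20 mm of the middle; tub on the drum, centred within 13 mm; all upright and at rest (horizontal distance between spice_jar and bowl below 0.108 m and horizontal distance between spice_jar and drum below 0.108 m and y of spice_jar in the frame of bowl between -0.015 and 0.015 m and x of white_bottle in the frame of bowl between -0.015 and 0.015 m and y of white_bottle in the frame of bowl between 0.0725 and 0.1025 m and horizontal distance between red_shaker and spice_jar between 0.048 and 0.08 m and y of red_shaker in the frame of bowl above 0.04 m and (x of red_shaker in the frame of bowl between 0.075 and 0.115 m or x of red_shaker in the frame of bowl between -0.115 and -0.075 m) and horizontal distance between tub and drum below 0.013 m and height (world z) of tub between 0.088 and 0.099 m and angle between each of spice_jar, white_bottle, red_shaker, tub's own z axis and vertical below 0.1 rad and linear speed of each of spice_jar, white_bottle, red_shaker, tub below 0.02 m/s and height (world z) of spice_jar between -0.004 and 0.006 m and height (world z) of white_bottle between -0.004 and 0.006 m and height (world z) of red_shaker between -0.004 and 0.006 m); the robot touches nothing.
It fails at once if the red bottle leaves its place in the holder (distance of red_bottle from where it was at the start of the episode above 0.02 m).
It fails at once if the dark-capped shaker is moved more than 20 mm (distance of dark_shaker from where it was at the start of the episode above 0.02 m).
It fails at once if the black-lidded jar is moved more than 20 mm (distance of black_lid_jar from where it was at the start of the episode above 0.02 m).
It also fails if it takes over 115 s, if anything falls off the work surface, if the arm or the gripper's body presses on something with over 40 N, if the wrist force passes 120 N, or if a joint passes its speed limit or range.

## Working session

There is one attempt and no reset: what is moved stays moved. The work goes in short steps, Python scripts to look and compute and a tool call to move; the robot and the scene stay as the last step left them, time stands still between calls to the robot, and variables do not carry over. Pictures are saved under pics/ and viewed, at most 14 in all, crops included, and the job is handed in when it is done.

Besides the shell and the picture viewer there is one more tool, called as a command line: name --pt "numbers of a row" for each row, then --argument value for the rest. drive_tool: Moves the arm, as the interface text tells. Its arguments: {"type":"object","properties":{"rows":{"type":"array"},"force":{"type":"number"}},"required":["rows"]}

```bash
ls; mkdir -p pics; python3 - <<'E'
from workcell import status, read_camera, masks_of
import cv2, numpy as np
print(status.read_state())
for n in ("scene","top"):
    p=read_camera(n); cv2.imwrite(f"pics/{n}0.png",p["color"][:,:,::-1]); print(n,p["intrinsics"].tolist(),np.round(p["world_from_camera"],4).tolist(),[k for k in p])
    for o in "bowl drum holder white_bottle red_bottle spice_jar red_shaker tub dark_shaker black_lid_jar".split():
        print(o,[(round(d["score"],2),[int(x) for x in d["bbox"]]) for d in masks_of(p,o)][:4])
E
```

```text
pics
{'time': 0.0, 'q': array([-1.20285795e+00,  2.64795580e-01,  1.60541077e+00,  2.35094917e-06,
        1.27371189e+00, -3.69228104e-02]), 'joint_vel': array([-9.43679496e-04,  5.44413755e-04,  7.87853134e-05,  6.57231909e-04,
        5.40295920e-04, -5.37722362e-04]), 'joint_torque': array([-9.88131760e-04, -5.15113771e+01, -3.67317331e+01, -2.13405915e-04,
        1.29055709e-02, -1.08384708e-05]), 'tool_pos': array([ 0.26558969, -0.61973266,  0.2299136 ]), 'tcp_rot': array([-3.07519668e+00, -6.31157657e-01,  5.97927218e-04]), 'wrist_force': array([-0.68281097,  0.6403026 , -0.62895707]), 'torque': array([-0.01726883, -0.0313723 ,  0.00268264]), 'grip_force': 0.0, 'width': 1.0061744615030825}
scene [[623.2457373903734, 0.0, 316.3077326531121], [0.0, 623.2457373903734, 234.3701421508413], [0.0, 0.0, 1.0]] [[0.4419, 0.3684, -0.8179, -0.4985], [-0.8967, 0.2079, -0.3908, -0.5856], [0.026, 0.9061, 0.4222, 0.601], [0.0, 0.0, 0.0, 1.0]] ['color', 'intrinsics', 'world_from_camera', 'shot']
bowl [(0.75, [360, 271, 404, 307]), (0.17, [402, 213, 458, 276])]
drum [(0.62, [400, 214, 459, 277
[... 449 characters left out ...]
562.4143212956584, 231.27981684428988], [0.0, 0.0, 1.0]] [[0.0235, 0.9952, -0.0949, 0.4493], [-0.9992, 0.0264, 0.0287, -0.0625], [0.0311, 0.0942, 0.9951, 1.0682], [0.0, 0.0, 0.0, 1.0]] ['color', 'intrinsics', 'world_from_camera', 'shot']
bowl [(0.89, [387, 258, 439, 307])]
drum []
holder [(0.85, [192, 133, 271, 188])]
white_bottle [(0.57, [233, 151, 254, 172])]
red_bottle [(0.57, [207, 141, 225, 159]), (0.27, [193, 134, 274, 192])]
spice_jar [(0.96, [272, 209, 298, 243]), (0.54, [388, 259, 440, 305])]
red_shaker [(0.65, [200, 220, 225, 235]), (0.49, [165, 310, 183, 326])]
tub [(0.85, [263, 274, 295, 313])]
dark_shaker [(0.77, [199, 276, 222, 289])]
black_lid_jar [(0.7, [298, 143, 330, 176])]
```

View pics/scene0.png

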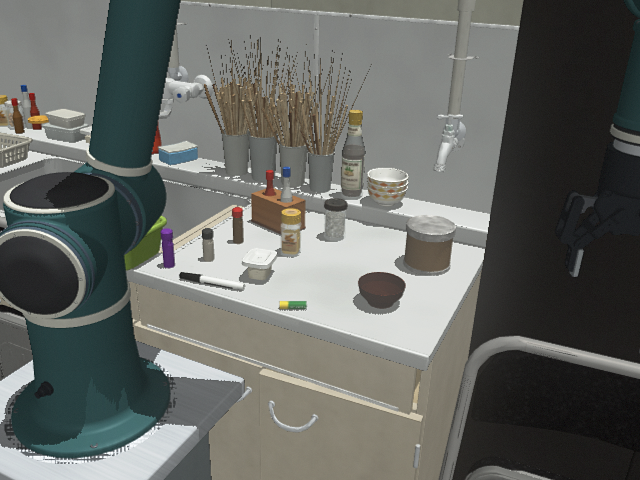

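View pics/top0.png

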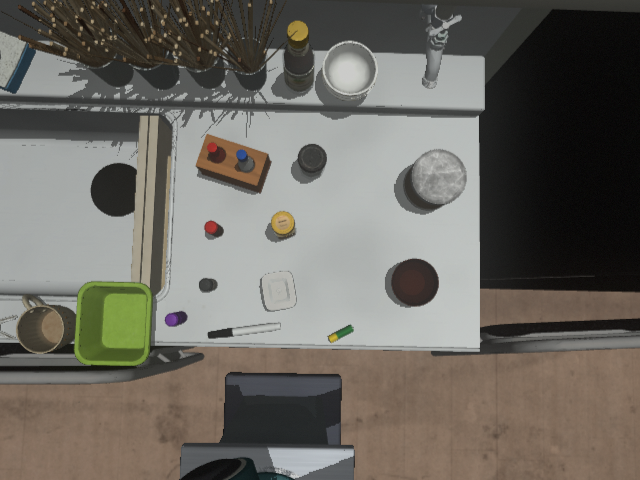

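The scene view shows the red-capped shaker at (237,225) and a purple look-alike at (168,248). In the top view they are at (212,228) and (175,318). The drum is at (438,177) top, the bowl at (414,282), the white bottle's blue cap at (242,155), the yellow lid at (283,223) and the tub at (279,291). I'll measure these positions and check them on one enlarged crop.

```bash
cat > h.py <<'E'
from workcell import status, read_camera, masks_of
import cv2, numpy as np
from scipy.optimize import least_squares
def proj(p,X):
    M=np.linalg.inv(p["world_from_camera"]); c=np.asarray(X)@M[:3,:3].T+M[:3,3]
    c=c*[1,-1,-1]; u=c@np.asarray(p["intrinsics"]).T; return u[:,:2]/u[:,2:]
def plane(p,uv,z):
    W=np.asarray(p["world_from_camera"]); d=np.linalg.inv(p["intrinsics"])@[uv[0],uv[1],1]
    d=W[:3,:3]@(d*[1,-1,-1]); o=W[:3,3]; return (o+d*(z-o[2])/d[2])[:2]
A=np.linspace(0,2*np.pi,60)
def cyl(x,y,rings): return np.concatenate([np.c_[x+r*np.cos(A),y+r*np.sin(A),0*A+z] for r,z in rings])
R=dict(bowl=[(.044,.04),(.025,0)],drum=[(.05,.094),(.05,0)],spice_jar=[(.021,.096),(.021,0)],red_shaker=[(.012,.08),(.012,0)],
 dark_shaker=[(.012,.068),(.012,0)],black_lid_jar=[(.0255,.085),(.0255,0)],tub=[(.032,.046),(.032,.037),(.025,0)],
 white_bottle=[(.009,.15),(.0135,.1),(.0135,.072)],red_bottle=[(.009,.128),(.0135,.09),(.0135,.072)])
def box(u): return np.r_[u.min(0),u.max(0)]
def fit(views,name,guess,rings=None):
    "views: list of (pic,bbox)"
    rings=rings or R[name]
    f=lambda v:np.concatenate([box(proj(p,cyl(*v,rings)))-np.array(b) for p,b in views])
    s=least_squares(f,guess,loss="soft_l1",f_scale=1.5,x_scale=.01,diff_step=1e-3); return s.x,s.fun
E
python3 - <<'E'
from h import *
s=read_camera("scene");t=read_camera("top")
im=t["color"].copy();im2=s["color"].copy()
g=dict(bowl=(414,282),drum=(438,177),spice_jar=(283,223),red_shaker=(212,228),dark_shaker=(207,284),black_lid_jar=(312,158),tub=(279,291),white_bottle=(242,155),red_bottle=(213,148))
P={}
for n,uv in g.items():
    x0=plane(t,uv,R[n][0][1]); v=[]
    for p in (t,s):
        e=box(proj(p,cyl(*x0,R[n])))
        c=[np.r_[d["bbox"]] for d in masks_of(p,n)]
        c=[b for b in c if abs(b-e).max()<25]
        if c: v.append((p,min(c,key=lambda b:abs(b-e).sum())))
    x,r=fit(v,n,x0); P[n]=x
    print(n,np.round(x0,4),np.round(x,4),np.round(r,1))
    for p,i in((t,im),(s,im2)):
        u=proj(p,cyl(*x,R[n])); 
        for k in range(len(R[n])): cv2.polylines(i,[np.int32(u[60*k:60*k+60]*8)],True,(0,255,0),1,cv2.LINE_AA,3)
d=P["drum"]-P["bowl"];print("bowl-drum",np.hypot(*d),np.degrees(np.arctan2(d[1],d[0])))
for n in("tub","holder"):
    m=masks_of(t,n)[0]["mask"].astype(np.uint8); c=max(cv2.findContours(m,0,2)[0],key=cv2.contourArea)
    q=cv2.boxPoints(cv2.minAreaRect(c)); w=np.array([plane(t,a,.042 if n=="tub" else .072) for a in q]); e=np.diff(w,axis=0)[:2]
    print(n,np.round(w.mean(0),4),np.round(np.hypot(*e.T),4),np.degrees(np.arctan2(e[:,1],e[:,0])))
a=cv2.resize(im[120:350,150:490],None,fx=2.3,fy=2.3,interpolation=2)
cv2.imwrite("pics/a.png",a[:,:,::-1])
cv2.imwrite("pics/b.png",cv2.resize(im2[150:320,150:470],None,fx=2.4,fy=2.4,interpolation=2)[:,:,::-1])
E
```

```text
bowl [ 0.4585 -0.2602] [ 0.4595 -0.2639] [ 2.4 -1.6  0.9  0.9 -2.4 -2.5 -0.7  0.3]
drum [ 0.644 -0.291] [ 0.6457 -0.2966] [-2.7 -0.8  2.9  1.1  0.4 -0.5 -0.5  0.1]
spice_jar [ 0.5546 -0.0201] [ 0.5559 -0.024 ] [ 1.5  1.7 -2.  -3.  -2.2 -3.3  2.   3.6]
red_shaker [0.5441 0.1048] [0.5505 0.1062] [ 1.6  0.5 -0.7 -1.9  0.1  0.9 -1.5  0.1]
dark_shaker [0.4461 0.1114] [0.4464 0.1104] [ 1.7 -4.3  0.9  0.6 -2.6  0.4 -1.5 -1.3]
black_lid_jar [ 0.6733 -0.0675] [ 0.6757 -0.0696] [ 4.  -1.6 -1.6  1.2  0.8 -1.4 -2.   2.2]
tub [ 0.4365 -0.0144] [ 0.4336 -0.017 ] [ 0.6  0.4 -0.1 -2.5 -0.6 -0.2 -0.3  3. ]
white_bottle [0.66   0.0487] [0.6586 0.0475] [ 3.1  0.2 -1.1 -0.2 -0.9  0.3  0.1 -2.9]
red_bottle [0.6756 0.1007] [0.6765 0.1018] [ 1.8 -0.8  0.1  0.9 -2.9 -3.3 -0.2 -1. ]
bowl-drum 0.18905088236096274 -9.959923308066212
tub [ 0.4368 -0.0122] [0.0578 0.0687] [ -77.28733789 -167.02404614]
holder [0.6629 0.0733] [0.0745 0.128 ] [ -15.55838222 -107.00418047]
```

View pics/a.png

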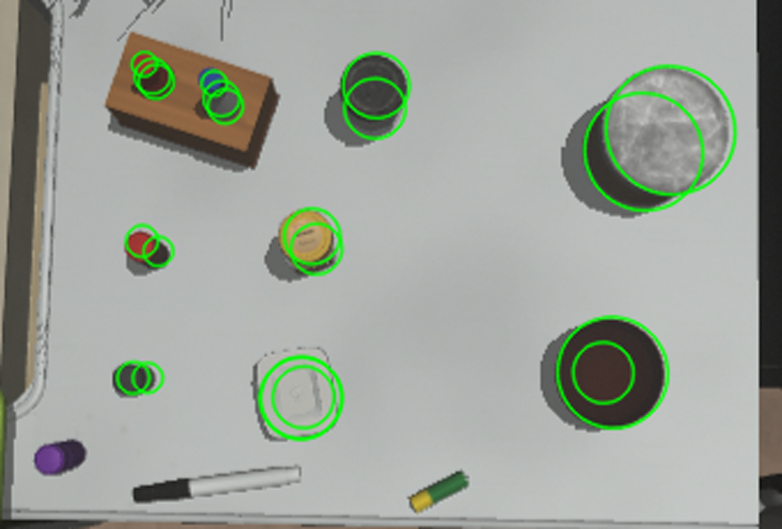

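View pics/b.png

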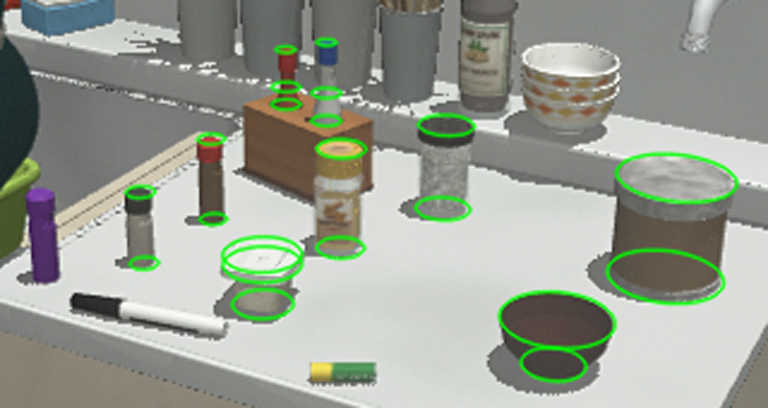

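The crops confirm the red-capped shaker at top (212,228) and scene (237,225). The other candidate is the plain purple one at (175,318), which I'll leave alone. First move is the jar approach: turn to heading -10°, then go across.

drive_tool --pt "0 0 6.64 0 0 0 1" --pt "0 0 6.64 0 0 0 1" --pt "0 0 6.64 0 0 0 1" --pt "0 0 6.64 0 0 0 1" --pt "0 0 6.64 0 0 0 1" --pt "0 0 0 0.0107 -0.0376 0.003 1" --pt "0 0 0 0.0107 -0.0376 0.003 1" --pt "0 0 0 0.0107 -0.0376 0.003 1"

```text
time: 2.87
tool_pos: [0.3171, -0.5142, 0.222]
tcp_rot: [-3.129, 0.277, -0.0]
wrist_force: [1.0, 0.1, -1.3]
width: 1.002
grip_force: 0.0
```

drive_tool --pt "0 0 0 0.0107 -0.0376 0.003 1" --pt "0 0 0 0.0107 -0.0376 0.003 1" --pt "0 0 0 0.0107 -0.0376 0.003 1" --pt "0 0 0 0.0107 -0.0376 0.003 1" --pt "0 0 0 0.0107 -0.0376 0.003 1" --pt "0 0 0 0.0107 -0.0376 0.003 1" --pt "0 0 0 0.0107 -0.0376 0.003 1" --pt "0 0 0 0.0107 -0.0376 0.003 1"

```text
time: 3.53
tool_pos: [0.4542, -0.2319, 0.1985]
tcp_rot: [3.129, -0.274, 0.001]
wrist_force: [0.5, -0.4, 0.9]
width: 1.001
grip_force: 0.0
```

```bash
cat >> h.py <<'E'
import sys
from scipy.spatial.transform import Rotation as Ro
def plan(x,y,z,psi=None):
    "turn needed about tool z (deg), then total shift in tool axes after the turn"
    s=status.read_state(); M=Ro.from_rotvec(s["tcp_rot"]).as_matrix()
    cur=np.degrees(np.arctan2(M[1,0],M[0,0])); a=0 if psi is None else cur-psi
    a=(a+180)%360-180
    M=M@Ro.from_rotvec([0,0,np.radians(a)]).as_matrix()
    t=M.T@(np.array([x,y,z])-s["tool_pos"])
    print("t",round(s["time"],2),"pos",np.round(s["tool_pos"],4),"psi",round(cur,1),"tilt",np.round(np.degrees(np.arccos(-M[2,2])),2),"turn",round(a,2),"shift",np.round(t,4),"len",round(np.linalg.norm(t),4),"w",round(s["width"],3),"grip",round(s["grip_force"],1),"F",np.round(s["wrist_force"],1))
if __name__=="__main__": plan(*map(float,sys.argv[1:]))
E
python3 h.py .556 -.0225 .17 -10
```

```text
t 3.53 pos [ 0.4542 -0.2319  0.1985] psi -10.0 tilt 0.06 turn -0.02 shift [ 0.0639 -0.2239  0.0285] len 0.2346 w 1.001 grip 0.0 F [ 0.5 -0.4  0.9]
```

drive_tool --pt "0 0 0 0.0107 -0.0373 0.0048 1" --pt "0 0 0 0.0107 -0.0373 0.0048 1" --pt "0 0 0 0.0107 -0.0373 0.0048 1" --pt "0 0 0 0.0107 -0.0373 0.0048 1" --pt "0 0 0 0.0107 -0.0373 0.0048 1" --pt "0 0 0 0.0107 -0.0373 0.0048 1" --pt "0 0 0 0 0 0 1"

```text
time: 4.12
tool_pos: [0.5577, -0.0186, 0.1689]
tcp_rot: [-3.127, 0.266, -0.001]
wrist_force: [-0.8, -0.9, 0.3]
width: 1.0
grip_force: 0.0
```

```bash
python3 h.py .556 -.0225 .05 -10
```

```text
t 4.12 pos [ 0.5577 -0.0186  0.1689] psi -9.7 tilt 0.18 turn 0.27 shift [-0.001   0.0045  0.1189] len 0.119 w 1.0 grip 0.0 F [-0.8 -0.9  0.3]
```

drive_tool --pt "0 0 0 0 0.0035 0.02 1" --pt "0 0 0 0 0 0.033 1" --pt "0 0 0 0 0 0.033 1" --pt "0 0 0 0 0 0.033 1" --pt "0 0 0 0 0 0 0" --pt "0 0 0 0 0 0 0" --pt "0 0 0 0 0 0 0" --pt "0 0 0 0 0 0 0" --force 35

```text
time: 4.78
tool_pos: [0.5576, -0.0281, 0.0534]
tcp_rot: [-3.129, 0.274, -0.008]
wrist_force: [0.1, -0.5, -1.0]
width: 0.528
grip_force: 33.7
```

drive_tool --pt "0 0 0 0 0 0 0" --pt "0 0 0 0 0 0 0" --pt "0 0 0 0 0 0 0" --pt "0 0 0 0 0 0 0" --pt "0 0 0 0 0 0 0"

```text
time: 5.2
tool_pos: [0.5571, -0.028, 0.0528]
tcp_rot: [3.129, -0.274, 0.007]
wrist_force: [-0.7, 0.4, 7.1]
width: 0.525
grip_force: 34.2
```

drive_tool --pt "0 0 0 0 0 -0.01 0" --pt "0 0 0 0 0 -0.03 0" --pt "0 0 0 0 0 -0.03 0" --pt "0 0 0 0 0 -0.03 0" --pt "0 0 0 0 0 0 0" --pt "0 0 0 0 0 0 0" --pt "0 0 0 0 0 0 0"

```text
time: 5.78
tool_pos: [0.5544, -0.0278, 0.1502]
tcp_rot: [3.13, -0.274, -0.001]
wrist_force: [-0.6, -0.4, -2.1]
width: 0.524
grip_force: 34.9
```

```bash
python3 h.py .5526 -.280 .152 -10; python3 - <<'E'
from h import *
s=read_camera("scene");t=read_camera("top")
z=status.read_state()["tool_pos"][2]-.0528
v=[]
for p in(t,s):
    m=masks_of(p,"spice_jar"); print([(round(d["score"],2),d["bbox"]) for d in m[:2]])
    if m and p is s: v.append((p,m[0]["bbox"]))
x,r=fit(v,"spice_jar",(.556,-.025),[(.021,.096+z),(.021,z)]);print(x,r,z)
for p,n in((t,"t"),(s,"s")): cv2.imwrite(f"pics/{n}1.png",p["color"][:,:,::-1])
a=np.hstack([t["color"][130:330,180:380],s["color"][120:320,200:400]])
cv2.imwrite("pics/c.png",cv2.resize(a,None,fx=2,fy=2)[:,:,::-1])
E
```

```text
t 5.78 pos [ 0.5544 -0.0278  0.1502] psi -10.0 tilt 0.04 turn -0.01 shift [ 0.042   0.2487 -0.0018] len 0.2522 w 0.524 grip 34.9 F [-0.6 -0.4 -2.1]
[(0.16, [259.1, 271.3, 294.4, 310.2])]
[(0.57, [277.5, 165.3, 303.0, 211.4])]
[ 0.56444401 -0.01504119] [ 2.50205079 -2.87483099 -2.23461126  1.90666758] 0.09582240819065761
```

View pics/c.png

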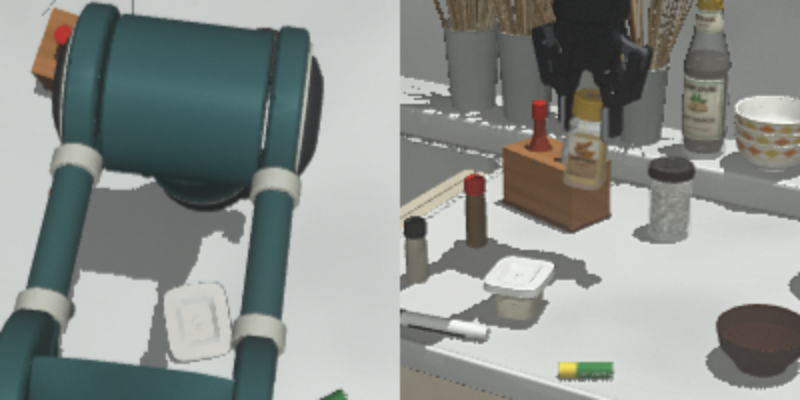

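The jar is held, leaning slightly with its foot to the left in the scene half (bottom near (585,185)). It should right itself when set down, so I'll carry it over.

drive_tool --pt "0 0 0 0.003 0.018 0 0" --pt "0 0 0 0.006 0.0355 0 0" --pt "0 0 0 0.006 0.0355 0 0" --pt "0 0 0 0.006 0.0355 0 0" --pt "0 0 0 0.006 0.0355 0 0" --pt "0 0 0 0.006 0.0355 0 0" --pt "0 0 0 0.006 0.0355 0 0" --pt "0 0 0 0.003 0.018 0 0"

```text
time: 6.65
tool_pos: [0.5523, -0.284, 0.1491]
tcp_rot: [3.128, -0.277, -0.002]
wrist_force: [0.6, -0.4, -0.8]
width: 0.528
grip_force: 34.9
```

drive_tool --pt "0 0 0 0 0 0 0" --pt "0 0 0 0 0 0 0" --pt "0 0 0 0 0 0 0"

```text
time: 6.9
tool_pos: [0.5525, -0.2794, 0.1492]
tcp_rot: [-3.128, 0.274, 0.004]
wrist_force: [0.0, 0.1, -0.8]
width: 0.527
grip_force: 34.9
```

```bash
python3 h.py .5526 -.280 .056 -10; python3 - <<'E'
from h import *
s=read_camera("scene")
m=masks_of(s,"spice_jar"); print([(round(d["score"],2),d["bbox"]) for d in m[:2]])
cv2.imwrite("pics/d.png",cv2.resize(s["color"][120:320,300:500],None,fx=3,fy=3)[:,:,::-1])
E
```

```text
t 6.9 pos [ 0.5525 -0.2794  0.1492] psi -10.0 tilt 0.16 turn -0.03 shift [0.0005 0.0007 0.0932] len 0.0932 w 0.527 grip 34.9 F [ 0.   0.1 -0.8]
[(0.89, [396.7, 188.7, 425.2, 241.9])]
```

View pics/d.png

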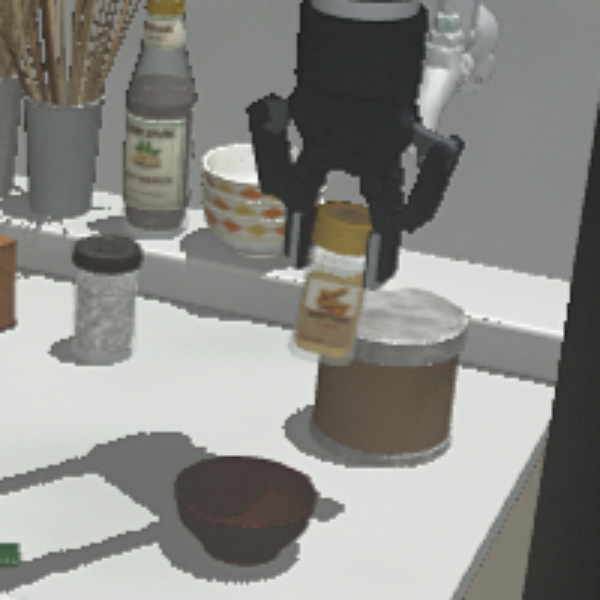

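The jar is held but tilted about the finger axis, with its foot toward the robot and left (jar at crop (335,280)). I'll lower it slowly with a softer grip so the table squares it up.

drive_tool --pt "0 0 0 0 0 0.03 0" --pt "0 0 0 0 0 0.03 0" --pt "0 0 0 0 0 0.01 0" --pt "0 0 0 0 0 0.008 0" --pt "0 0 0 0 0 0.006 0" --pt "0 0 0 0 0 0.005 0" --pt "0 0 0 0 0 0.004 0" --pt "0 0 0 0 0 0 0" --force 20

```text
time: 7.67
tool_pos: [0.5535, -0.2804, 0.0577]
tcp_rot: [3.129, -0.274, 0.001]
wrist_force: [-0.0, 0.3, -1.9]
width: 0.531
grip_force: 34.9
```

```bash
python3 h.py .5526 -.280 .054 -10; python3 - <<'E'
from h import *
s=read_camera("scene")
m=masks_of(s,"spice_jar"); print([(round(d["score"],2),d["bbox"]) for d in m[:2]])
cv2.imwrite("pics/e.png",cv2.resize(s["color"][150:310,330:470],None,fx=3,fy=3)[:,:,::-1])
E
```

```text
t 7.67 pos [ 0.5535 -0.2804  0.0577] psi -10.0 tilt 0.03 turn -0.0 shift [-0.001  -0.0002  0.0037] len 0.0038 w 0.531 grip 34.9 F [-0.   0.3 -1.9]
[(0.9, [394.2, 233.7, 420.3, 283.2])]
```

View pics/e.png

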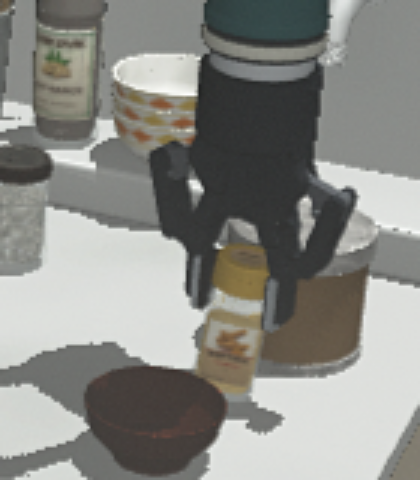

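drive_tool --pt "0 0 0 0 0 0.002 0" --pt "0 0 0 0 0 0.002 0" --pt "0 0 0 0 0 0.001 0" --pt "0 0 0 0 0 0 0" --force 20

```text
time: 8.1
tool_pos: [0.5536, -0.2806, 0.053]
tcp_rot: [3.129, -0.274, 0.001]
wrist_force: [-0.3, 0.1, 1.9]
width: 0.526
grip_force: 35.0
```

```bash
python3 h.py .5526 -.280 .054 -10; python3 - <<'E'
from h import *
s=read_camera("scene")
m=masks_of(s,"spice_jar"); print([(round(d["score"],2),d["bbox"]) for d in m[:2]])
E
```

```text
t 8.1 pos [ 0.5536 -0.2806  0.053 ] psi -10.0 tilt 0.05 turn -0.01 shift [-0.0011 -0.0004 -0.001 ] len 0.0015 w 0.526 grip 35.0 F [-0.3  0.1  1.9]
[(0.6, [392.9, 233.9, 418.6, 283.8]), (0.41, [243.4, 249.5, 277.0, 282.3])]
```

drive_tool --pt "0 0 0 0 0 -0.004 0" --pt "0 0 0 0.007 0 0 0" --pt "0 0 0 0.007 0 0 0" --pt "0 0 0 0 0 0.004 0" --pt "0 0 0 0 0 0 0" --pt "0 0 0 0 0 0 0.6" --pt "0 0 0 0 0 0 0.7" --pt "0 0 0 0 0 0 0.7" --force 20

```text
time: 8.87
tool_pos: [0.5665, -0.2825, 0.0521]
tcp_rot: [-3.129, 0.274, 0.002]
wrist_force: [-0.4, -0.5, -0.4]
width: 0.698
grip_force: 0.0
```

drive_tool --pt "0 0 0 0 0 0 0.8" --pt "0 0 0 0 0 0 0.8"

```text
time: 9.03
tool_pos: [0.5667, -0.2827, 0.0523]
tcp_rot: [-3.129, 0.274, 0.001]
wrist_force: [-0.4, 0.2, 0.5]
width: 0.804
grip_force: 0.0
```

```bash
python3 h.py .5526 -.280 .054 -10; python3 - <<'E'
from h import *
s=read_camera("scene")
m=masks_of(s,"spice_jar"); print([(round(d["score"],2),d["bbox"]) for d in m[:2]])
print(fit([(s,m[0]["bbox"])],"spice_jar",(.55,-.28)))
cv2.imwrite("pics/f.png",cv2.resize(s["color"][150:310,330:470],None,fx=3,fy=3)[:,:,::-1])
E
```

```text
t 9.03 pos [ 0.5667 -0.2827  0.0523] psi -10.0 tilt 0.03 turn -0.01 shift [-0.0143 -0.0002 -0.0017] len 0.0144 w 0.804 grip 0.0 F [-0.4  0.2  0.5]
[(0.69, [395.9, 229.8, 420.3, 279.9]), (0.29, [265.9, 172.6, 274.5, 195.8])]
(array([ 0.57709731, -0.27390231]), array([-0.61809886, -1.62182648,  0.59990774,  1.09772637]))
```

View pics/f.png

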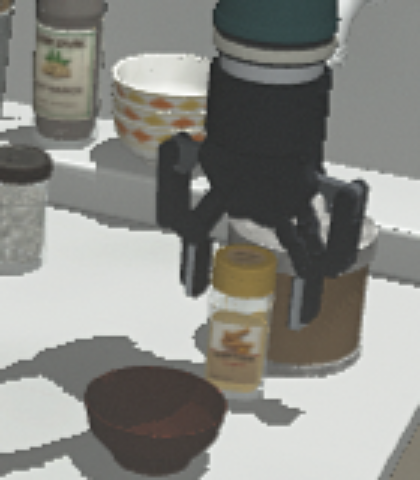

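The jar is standing upright at crop (240,320), free of the fingers. I'll lift off, move toward the red shaker and check from the top camera.

drive_tool --pt "0 0 0 0 0 -0.02 0.9" --pt "0 0 0 0 0 -0.035 1" --pt "0 0 0 0 0 -0.035 1" --pt "0 0 0 0 0 -0.035 1" --pt "0 0 0 -0.0085 -0.038 0 1" --pt "0 0 0 -0.0085 -0.038 0 1" --pt "0 0 0 -0.0085 -0.038 0 1" --pt "0 0 0 -0.0085 -0.038 0 1"

```text
time: 9.8
tool_pos: [0.5596, -0.126, 0.178]
tcp_rot: [3.129, -0.276, 0.002]
wrist_force: [0.2, 0.2, -0.2]
width: 1.003
grip_force: 0.0
```

drive_tool --pt "0 0 0 -0.0085 -0.038 0 1" --pt "0 0 0 -0.0085 -0.038 0 1" --pt "0 0 0 -0.0085 -0.038 0 1" --pt "0 0 0 -0.0085 -0.038 0 1" --pt "0 0 0 -0.0085 -0.038 0 1" --pt "0 0 0 -0.0085 -0.038 0 1" --pt "0 0 -6.9 0 0 0 1" --pt "0 0 -6.9 0 0 0 1"

```text
time: 10.47
tool_pos: [0.5489, 0.1089, 0.1776]
tcp_rot: [-3.139, -0.119, -0.0]
wrist_force: [-0.1, 0.4, -0.5]
width: 0.999
grip_force: 0.0
```

drive_tool --pt "0 0 -6.9 0 0 0 1" --pt "0 0 -6.9 0 0 0 1" --pt "0 0 -6.9 0 0 0 1" --pt "0 0 -6.9 0 0 0 1" --pt "0 0 -6.9 0 0 0 1" --pt "0 0 -6.9 0 0 0 1" --pt "0 0 -6.9 0 0 0 1" --pt "0 0 -6.9 0 0 0 1"

```text
time: 11.13
tool_pos: [0.5492, 0.1062, 0.1775]
tcp_rot: [2.73, 1.555, -0.0]
wrist_force: [0.6, -0.3, 0.2]
width: 0.999
grip_force: 0.0
```

drive_tool --pt "0 0 -6.9 0 0 0 1" --pt "0 0 -6.9 0 0 0 1" --pt "0 0 -6.9 0 0 0 1" --pt "0 0 0 0 0 0 1" --pt "0 0 0 0 0 0 1"

```text
time: 11.55
tool_pos: [0.5492, 0.1062, 0.1775]
tcp_rot: [-2.415, -2.009, -0.0]
wrist_force: [0.4, -0.4, -0.3]
width: 1.001
grip_force: 0.0
```

```bash
python3 h.py .548 .106 .1 80; python3 - <<'E'
from h import *
s=read_camera("scene");t=read_camera("top")
G=dict(bowl=(.4595,-.2635),drum=(.6457,-.2966),spice_jar=(.56,-.28))
for n,g in G.items():
    for nm,p in(("scene",s),("top",t)):
        e=box(proj(p,cyl(*g,R[n]))); c=[np.r_[d["bbox"]] for d in masks_of(p,n)]; c=[b for b in c if abs(b-e).max()<25]
        if c: x,r=fit([(p,c[0])],n,g); print(n,nm,np.round(x,4),np.round(r,1))
cv2.imwrite("pics/g.png",cv2.resize(t["color"][110:350,180:480],None,fx=2.5,fy=2.5)[:,:,::-1])
E
```

```text
t 11.55 pos [0.5492 0.1062 0.1775] psi 79.5 tilt 0.0 turn -0.5 shift [-0.0004 -0.0012  0.0775] len 0.0775 w 1.001 grip 0.0 F [ 0.4 -0.4 -0.3]
bowl scene [ 0.4567 -0.2667] [-2.8 -1.4  2.7  0.8]
bowl top [ 0.4603 -0.2622] [ 2.7  1.8 -2.8 -1.7]
drum scene [ 0.6538 -0.2964] [-1.8 -0.7  1.7  0.3]
drum top [ 0.6415 -0.2968] [-2.4 -3.1  1.9  4.8]
spice_jar scene [ 0.5659 -0.2805] [-0.2 -2.3  0.2  1.4]
spice_jar top [ 0.5653 -0.2773] [-0.6  0.4  0.5 -0.4]
```

View pics/g.png

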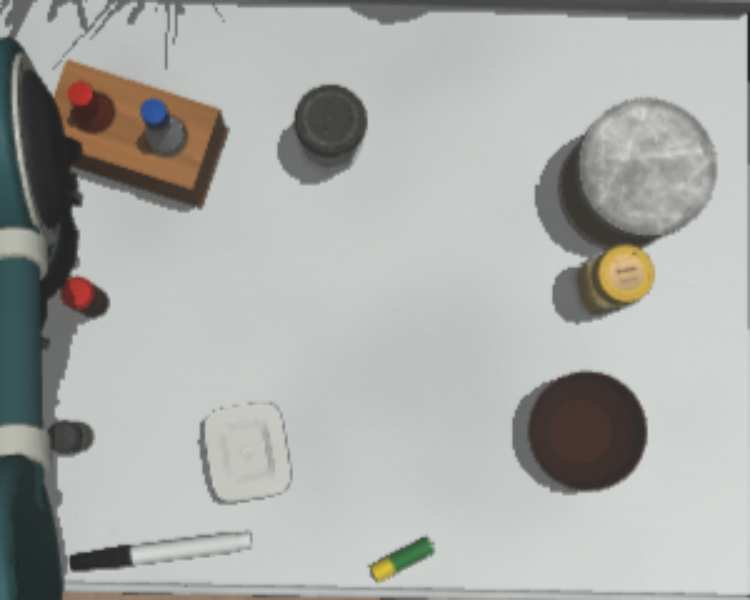

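The top view puts the jar lid at crop (626,273), about 12 mm too close to the drum. I'll correct that before the shaker goes beside it. The white bottle is next, since it's the closest.

drive_tool --pt "0 0 6.9 0 0 0 1" --pt "0 0 0 -0.0056 0.0306 -0.001 1" --pt "0 0 0 -0.0056 0.0306 0 1" --pt "0 0 0 -0.0056 0.0306 0 1" --pt "0 0 0 -0.0056 0.0306 0 1" --pt "0 0 0 0 0 0 1" --pt "0 0 0 0 0 0 1" --pt "0 0 0 0 0 0 1"

```text
time: 12.62
tool_pos: [0.6589, 0.0488, 0.1779]
tcp_rot: [-2.528, -1.863, 0.002]
wrist_force: [-0.5, 0.6, -0.1]
width: 1.0
grip_force: 0.0
```

```bash
python3 h.py .6593 .048 .089 72.6
```

```text
t 12.62 pos [0.6589 0.0488 0.1779] psi 72.8 tilt 0.1 turn 0.16 shift [-0.0006  0.0007  0.0889] len 0.0889 w 1.0 grip 0.0 F [-0.5  0.6 -0.1]
```

drive_tool --pt "0 0 0 0 0 0.03 1" --pt "0 0 0 0 0 0.03 1" --pt "0 0 0 0 0 0.028 1" --pt "0 0 0 0 0 0 1" --pt "0 0 0 0 0 0 0" --pt "0 0 0 0 0 0 0" --pt "0 0 0 0 0 0 0" --pt "0 0 0 0 0 0 0" --force 30

```text
time: 13.28
tool_pos: [0.6614, 0.0489, 0.0934]
tcp_rot: [2.526, 1.863, 0.006]
wrist_force: [0.4, 0.8, -0.3]
width: 0.455
grip_force: 0.0
```

drive_tool --pt "0 0 0 0 0 0 0" --pt "0 0 0 0 0 0 0" --pt "0 0 0 0 0 0 0" --pt "0 0 0 0 0 0 0"

```text
time: 13.62
tool_pos: [0.6612, 0.0487, 0.0929]
tcp_rot: [2.527, 1.863, 0.005]
wrist_force: [-0.9, 0.3, 5.7]
width: 0.309
grip_force: 29.9
```

drive_tool --pt "0 0 0 0 0 -0.01 0" --pt "0 0 0 0 0 -0.015 0" --pt "0 0 0 0 0 -0.02 0" --pt "0 0 0 0 0 -0.02 0" --pt "0 0 0 0 0 -0.02 0" --pt "0 0 0 0 0 -0.025 0" --pt "0 0 0 0 0 0 0" --pt "0 0 0 0 0 0 0"

```text
time: 14.28
tool_pos: [0.6609, 0.0486, 0.2029]
tcp_rot: [2.527, 1.863, 0.006]
wrist_force: [0.3, 0.6, -1.9]
width: 0.31
grip_force: 30.5
```

```bash
python3 h.py .4747 -.1775 .2 80; python3 - <<'E'
from h import *
s=read_camera("scene")
m=masks_of(s,"white_bottle"); print([(round(d["score"],2),d["bbox"]) for d in m[:2]])
cv2.imwrite("pics/k.png",cv2.resize(s["color"][60:240,210:410],None,fx=3,fy=3)[:,:,::-1])
E
```

```text
t 14.28 pos [0.6609 0.0486 0.2029] psi 72.8 tilt 0.24 turn -7.21 shift [-0.255  -0.1441  0.0021] len 0.2929 w 0.31 grip 30.5 F [ 0.3  0.6 -1.9]
[(0.63, [279.1, 117.1, 293.1, 183.1])]
```

View pics/k.png

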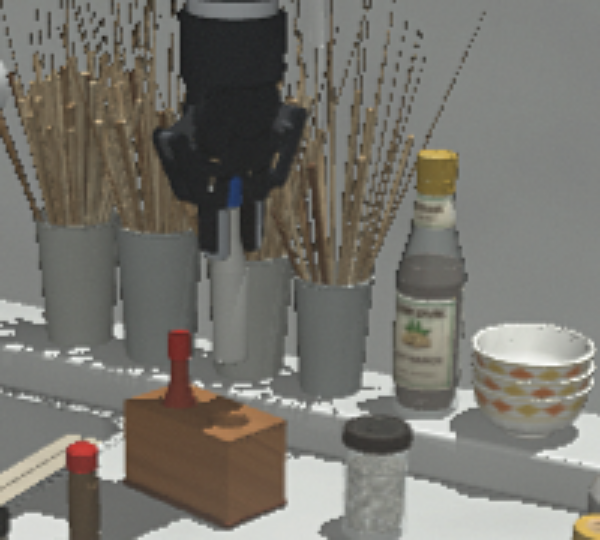

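The white bottle is out of the holder and hanging nearly vertical, from crop (236,190) to (230,360). Next I'll carry it to the left of the bowl.

drive_tool --pt "0 0 -7.1 0 0 0 0" --pt "0 0 0 -0.02 -0.0113 0 0" --pt "0 0 0 -0.032 -0.018 0 0" --pt "0 0 0 -0.032 -0.018 0 0" --pt "0 0 0 -0.032 -0.018 0 0" --pt "0 0 0 -0.032 -0.018 0 0" --pt "0 0 0 -0.032 -0.018 0 0" --pt "0 0 0 -0.032 -0.018 0 0"

```text
time: 15.05
tool_pos: [0.5022, -0.1397, 0.1981]
tcp_rot: [-2.405, -2.016, 0.004]
wrist_force: [0.4, -1.3, 0.1]
width: 0.309
grip_force: 30.4
```

drive_tool --pt "0 0 0 -0.025 -0.014 0 0" --pt "0 0 0 -0.018 -0.011 0 0" --pt "0 0 0 0 0 0.03 0" --pt "0 0 0 0 0 0.03 0" --pt "0 0 0 0 0 0 0" --pt "0 0 0 0 0 0 0" --pt "0 0 0 0 0 0 0"

```text
time: 15.63
tool_pos: [0.4727, -0.1768, 0.1404]
tcp_rot: [-2.407, -2.017, 0.001]
wrist_force: [0.5, -0.6, -1.1]
width: 0.304
grip_force: 30.3
```

```bash
python3 h.py .4747 -.1775 .081 80; python3 - <<'E'
from h import *
s=read_camera("scene"); z=status.read_state()["tool_pos"][2]-.081
m=masks_of(s,"white_bottle"); print([(round(d["score"],2),d["bbox"]) for d in m[:2]])
print(fit([(s,m[0]["bbox"])],"",(.475,-.178),[(.009,z+.138),(.0135,z+.08),(.0135,z)]))
mm=m[0]["mask"]; r=np.arange(480)[mm.any(1)]; print([(k,round(float(np.arange(640)[mm[k]].mean()),1)) for k in r[::6]])
E
```

```text
t 15.63 pos [ 0.4727 -0.1768  0.1404] psi 79.9 tilt 0.07 turn -0.09 shift [-0.0003  0.0022  0.0594] len 0.0595 w 0.304 grip 30.3 F [ 0.5 -0.6 -1.1]
[(0.76, [337.2, 193.3, 347.6, 261.0]), (0.48, [323.3, 201.4, 339.3, 239.1])]
(array([ 0.47220743, -0.17560476]), array([-3.09977491, -3.96444456,  2.80224183,  1.46287832]))
[(np.int64(195), 349.0), (np.int64(201), 348.5), (np.int64(207), 347.5), (np.int64(213), 347.5), (np.int64(219), 348.0), (np.int64(225), 346.0), (np.int64(231), 343.5), (np.int64(237), 343.5), (np.int64(243), 343.0), (np.int64(249), 342.5), (np.int64(255), 342.5), (np.int64(261), 342.5)]
```

drive_tool --pt "0 0 0 0 0.002 0.025 0" --pt "0 0 0 0 0 0.02 0" --pt "0 0 0 0 0 0.007 0" --pt "0 0 0 0 0 0.004 0" --pt "0 0 0 0 0 0 0" --pt "0 0 0 0 0 0 0" --force 20

```text
time: 16.23
tool_pos: [0.4758, -0.1777, 0.0857]
tcp_rot: [2.407, 2.016, 0.001]
wrist_force: [0.5, -1.0, -1.4]
width: 0.308
grip_force: 30.4
```

```bash
python3 h.py .4747 -.1775 .081 80
```

```text
t 16.23 pos [ 0.4758 -0.1777  0.0857] psi 79.9 tilt 0.11 turn -0.09 shift [ 0.     -0.0011  0.0047] len 0.0048 w 0.308 grip 30.4 F [ 0.5 -1.  -1.4]
```

drive_tool --pt "0 0 0 0 0 0.002 0" --pt "0 0 0 0 0 0.002 0" --pt "0 0 0 0 0 0.001 0" --pt "0 0 0 0 0 0 0" --pt "0 0 0 0 0 0 0"

```text
time: 16.65
tool_pos: [0.4758, -0.1779, 0.0809]
tcp_rot: [2.407, 2.016, 0.002]
wrist_force: [-1.5, 1.9, 6.6]
width: 0.309
grip_force: 30.9
```

drive_tool --pt "0 0 0 0 0 0 0.4" --pt "0 0 0 0 0 0 0.5" --pt "0 0 0 0 0 0 0.7" --pt "0 0 0 0 0 0 0.7" --pt "0 0 0 0 0 -0.015 0.7" --pt "0 0 0 0 0 -0.03 0.7" --pt "0 0 0 0 0 -0.04 0.8" --pt "0 0 0 0 0 -0.02 0.9"

```text
time: 17.32
tool_pos: [0.4762, -0.178, 0.1882]
tcp_rot: [2.406, 2.015, 0.003]
wrist_force: [1.8, -0.5, 0.3]
width: 0.9
grip_force: 0.0
```

```bash
python3 h.py .436 -.0145 .17 13; python3 - <<'E'
from h import *
for n in("scene","top"):
    s=read_camera(n); m=masks_of(s,"white_bottle"); print(n,[(round(d["score"],2),d["bbox"]) for d in m[:2]])
    if m: print(fit([(s,m[0]["bbox"])],"",(.475,-.178),[(.009,.138),(.0135,.08),(.0135,0)]))
    if n=="scene": cv2.imwrite("pics/l.png",cv2.resize(s["color"][100:310,310:480],None,fx=2.7,fy=2.7)[:,:,::-1])
E
```

```text
t 17.32 pos [ 0.4762 -0.178   0.1882] psi 79.9 tilt 0.23 turn 66.89 shift [-0.0024 -0.1684  0.0178] len 0.1694 w 0.9 grip 0.0 F [ 1.8 -0.5  0.3]
scene [(0.58, [335.4, 222.3, 348.2, 290.8]), (0.33, [360.7, 273.8, 407.6, 309.2])]
(array([ 0.46847942, -0.17914456]), array([-1.63644756, -1.39869359,  1.56164176,  0.92974619]))
top [(0.7, [405.8, 153.4, 468.8, 209.3])]
(array([ 0.66304578, -0.31945701]), array([ 28.57636037,   2.82591475,  -2.72944533, -25.48688903]))
```

View pics/l.png

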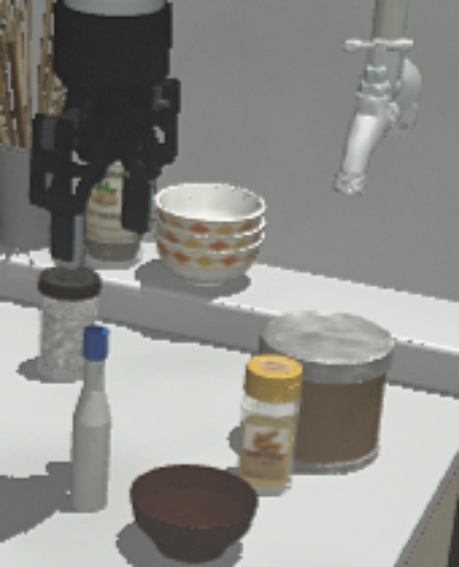

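The white bottle is upright left of the bowl at crop (90,430). Next is the tub.

drive_tool --pt "0 0 6.7 0 0 0 1" --pt "0 0 6.7 0 0 0 1" --pt "0 0 6.7 0 0 0 1" --pt "0 0 6.7 0 0 0 1" --pt "0 0 6.7 0 0 0 1" --pt "0 0 6.7 0 0 0 1" --pt "0 0 6.7 0 0 0 1" --pt "0 0 6.7 0 0 0 1"

```text
time: 18.18
tool_pos: [0.4731, -0.1767, 0.1817]
tcp_rot: [-3.058, -0.705, 0.006]
wrist_force: [-0.2, 0.1, -1.0]
width: 1.0
grip_force: 0.0
```

drive_tool --pt "0 0 6.7 0 0 0 1" --pt "0 0 6.7 0 0 0 1" --pt "0 0 0 0 -0.0337 0 1" --pt "0 0 0 0 -0.0337 0 1" --pt "0 0 0 0 -0.0337 0 1" --pt "0 0 0 0 -0.0337 0 1" --pt "0 0 0 -0.0024 -0.0337 0 1" --pt "0 0 0 0 0 0 1"

```text
time: 18.85
tool_pos: [0.4311, -0.0093, 0.1816]
tcp_rot: [-3.117, -0.358, 0.009]
wrist_force: [-0.3, 0.8, 0.1]
width: 1.002
grip_force: 0.0
```

drive_tool --pt "0 0 0 0 0 0.02 1" --pt "0 0 0 0 0 0.04 1" --pt "0 0 0 0 0 0 1" --pt "0 0 0 0 0 0 1" --pt "0 0 0 0 0 0 1"

```text
time: 19.27
tool_pos: [0.4344, -0.014, 0.1242]
tcp_rot: [-3.122, -0.352, 0.003]
wrist_force: [0.7, 0.3, 0.1]
width: 0.998
grip_force: 0.0
```

```bash
python3 h.py .435 -.0145 .017 13; python3 - <<'E'
from h import *
s=read_camera("scene"); t=read_camera("top"); print([(round(d["score"],2),d["bbox"]) for p in(s,t) for d in masks_of(p,"tub")[:2]])
x=status.read_state()["tool_pos"]
cv2.imwrite("pics/m.png",cv2.resize(s["color"][150:310,170:350],None,fx=3,fy=3)[:,:,::-1])
E
```

```text
t 19.27 pos [ 0.4344 -0.014   0.1242] psi 12.9 tilt 0.11 turn -0.13 shift [0.0006 0.0006 0.1072] len 0.1072 w 0.998 grip 0.0 F [0.7 0.3 0.1]
[(0.85, [242.5, 250.2, 278.2, 281.5])]
```

View pics/m.png

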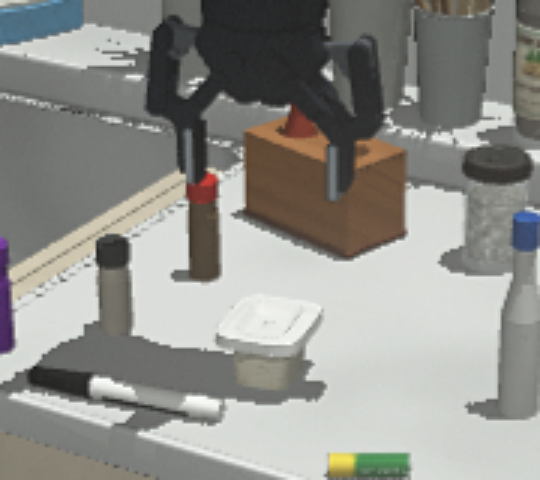

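The fingers straddle the tub lid (crop (270,325)) evenly, so I'll go down and grip its rim.

drive_tool --pt "0 0 0 0 0 0.035 1" --pt "0 0 0 0 0 0.035 1" --pt "0 0 0 0 0 0.025 1" --pt "0 0 0 0 0 0.012 1" --pt "0 0 0 0 0 0 1" --pt "0 0 0 0 0 0 0" --pt "0 0 0 0 0 0 0" --pt "0 0 0 0 0 0 0" --force 30

```text
time: 20.13
tool_pos: [0.4371, -0.014, 0.0197]
tcp_rot: [3.121, 0.353, 0.006]
wrist_force: [-1.3, -0.0, 3.6]
width: 0.671
grip_force: 31.4
```

drive_tool --pt "0 0 0 0 0 0 0" --pt "0 0 0 0 0 0 0" --pt "0 0 0 0 0 0 0"

```text
time: 20.38
tool_pos: [0.437, -0.014, 0.0196]
tcp_rot: [3.121, 0.353, 0.007]
wrist_force: [-0.7, -1.7, 6.5]
width: 0.67
grip_force: 31.6
```

drive_tool --pt "0 0 0 0 0 -0.01 0" --pt "0 0 0 0 0 -0.025 0" --pt "0 0 0 0 0 -0.035 0" --pt "0 0 0 0 0 -0.035 0" --pt "0 0 0 0 0 -0.035 0" --pt "0 0 0 0 0 -0.03 0" --pt "0 0 0 0 0 0 0" --pt "0 0 0 0 0 0 0"

```text
time: 21.05
tool_pos: [0.4367, -0.0138, 0.1908]
tcp_rot: [3.12, 0.353, 0.01]
wrist_force: [-0.4, -0.6, -1.3]
width: 0.672
grip_force: 32.7
```

```bash
python3 h.py .647 -.2958 .17; python3 - <<'E'
from h import *
s=read_camera("scene"); m=masks_of(s,"tub"); print([(round(d["score"],2),d["bbox"]) for d in m[:2]])
z=status.read_state()["tool_pos"][2]-.0196
print(fit([(s,m[0]["bbox"])],"",(.44,-.01),[(a,b+z) for a,b in R["tub"]]))
cv2.imwrite("pics/n.png",cv2.resize(s["color"][80:280,180:360],None,fx=2.5,fy=2.5)[:,:,::-1])
E
```

```text
t 21.05 pos [ 0.4367 -0.0138  0.1908] psi 12.9 tilt 0.38 turn 0 shift [0.1419 0.3218 0.0224] len 0.3524 w 0.672 grip 32.7 F [-0.4 -0.6 -1.3]
[(0.62, [239.6, 168.4, 270.9, 199.6])]
(array([ 0.44107371, -0.00741671]), array([-1.63615623, -1.54044826,  1.69178101,  0.88251428]))
```

View pics/n.png

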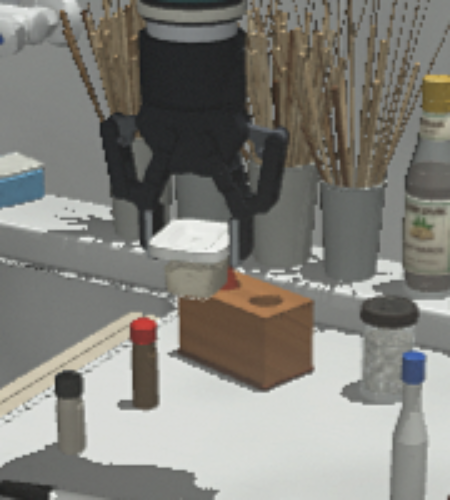

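The tub is held by its lid and almost level (crop (192,258)). I'll carry it over the drum.

drive_tool --pt "0 0 0 0.0085 0.0193 0 0" --pt "0 0 0 0.0142 0.032 0 0" --pt "0 0 0 0.0142 0.032 0 0" --pt "0 0 0 0.0142 0.032 0 0" --pt "0 0 0 0.0142 0.032 0 0" --pt "0 0 0 0.0142 0.032 0 0" --pt "0 0 0 0.0142 0.032 0 0" --pt "0 0 0 0.0142 0.032 0 0"

```text
time: 21.82
tool_pos: [0.5933, -0.2275, 0.1841]
tcp_rot: [-3.119, -0.352, 0.007]
wrist_force: [0.2, 0.6, -0.6]
width: 0.67
grip_force: 32.7
```

drive_tool --pt "0 0 0 0.0142 0.032 0 0" --pt "0 0 0 0.0142 0.032 0 0" --pt "0 0 0 0.005 0.0143 0 0" --pt "0 0 0 0 0 0.02 0" --pt "0 0 0 0 0 0.02 0" --pt "0 0 0 0 0 0 0" --pt "0 0 0 0 0 0 0" --pt "0 0 0 0 0 0 0"

```text
time: 22.48
tool_pos: [0.6436, -0.2951, 0.1464]
tcp_rot: [-3.12, -0.353, 0.003]
wrist_force: [0.2, 0.4, -1.0]
width: 0.667
grip_force: 32.7
```

```bash
python3 h.py .6475 -.2945 .1136; python3 - <<'E'
from h import *
s=read_camera("scene"); m=masks_of(s,"tub"); print([(round(d["score"],2),d["bbox"]) for d in m[:2]])
z=status.read_state()["tool_pos"][2]-.0196
print(fit([(s,m[0]["bbox"])],"",(.645,-.295),[(a,b+z) for a,b in R["tub"]]))
E
```

```text
t 22.48 pos [ 0.6436 -0.2951  0.1464] psi 12.9 tilt 0.14 turn 0 shift [0.004  0.0003 0.0328] len 0.033 w 0.667 grip 32.7 F [ 0.2  0.4 -1. ]
[(0.88, [420.2, 184.6, 450.6, 214.2])]
(array([ 0.63151657, -0.30044291]), array([-1.63062754, -1.81590048,  1.62374093,  1.0352052 ]))
```

drive_tool --pt "0 0 0 0.004 0 0.012 0" --pt "0 0 0 0 0 0.01 0" --pt "0 0 0 0 0 0.006 0" --pt "0 0 0 0 0 0.003 0" --pt "0 0 0 0 0 0 0" --pt "0 0 0 0 0 0 0" --force 20

```text
time: 23.08
tool_pos: [0.648, -0.2947, 0.116]
tcp_rot: [-3.121, -0.353, 0.001]
wrist_force: [-0.2, -1.2, -1.8]
width: 0.668
grip_force: 32.7
```

```bash
python3 h.py .6475 -.2945 .1136; python3 - <<'E'
from h import *
s=read_camera("scene"); m=masks_of(s,"tub"); print([(round(d["score"],2),d["bbox"]) for d in m[:2]])
z=.094
for x in ((.6457,-.2966),(.655,-.2966),(.6457,-.3066)): print(x,box(proj(s,cyl(*x,[(a,b+z) for a,b in R["tub"]]))))
E
```

```text
t 23.08 pos [ 0.648  -0.2947  0.116 ] psi 12.9 tilt 0.04 turn 0 shift [-0.0005 -0.0003  0.0024] len 0.0025 w 0.668 grip 32.7 F [-0.2 -1.2 -1.8]
[(0.61, [419.7, 197.9, 448.9, 228.0])]
(0.6457, -0.2966) [417.2421129  196.48915908 450.12758719 228.56608685]
(0.655, -0.2966) [418.66810345 195.04612946 451.36561145 226.89035397]
(0.6457, -0.3066) [422.04310091 197.39375943 455.07579132 229.59560026]
```

drive_tool --pt "0 0 0 0 0 0.0015 0" --pt "0 0 0 0 0 0.0012 0" --pt "0 0 0 0 0 0 0" --pt "0 0 0 0 0 0 0"

```text
time: 23.52
tool_pos: [0.6485, -0.295, 0.1142]
tcp_rot: [3.121, 0.353, 0.001]
wrist_force: [0.2, 0.3, -0.1]
width: 0.669
grip_force: 32.8
```

drive_tool --pt "0 0 0 0 0 0 0.75" --pt "0 0 0 0 0 0 0.9" --pt "0 0 0 0 0 0 1" --pt "0 0 0 0 0 0 1" --pt "0 0 0 0 0 -0.02 1" --pt "0 0 0 0 0 -0.03 1" --pt "0 0 0 0 0 -0.03 1" --pt "0 0 0 0 0 0 1"

```text
time: 24.18
tool_pos: [0.652, -0.2966, 0.2021]
tcp_rot: [3.115, 0.352, 0.016]
wrist_force: [1.2, -1.1, 1.0]
width: 1.005
grip_force: 0.0
```

```bash
python3 h.py .555 -.14 .19 -10
```

```text
t 24.18 pos [ 0.652  -0.2966  0.2021] psi 12.9 tilt 0.7 turn 22.9 shift [-0.1228 -0.1374  0.0102] len 0.1846 w 1.005 grip 0.0 F [ 1.2 -1.1  1. ]
```

drive_tool --pt "0 0 0 -0.0216 -0.0305 0 1" --pt "0 0 5.7 0 0 0 1" --pt "0 0 5.7 0 0 0 1" --pt "0 0 5.7 0 0 0 1" --pt "0 0 5.8 0 0 0 1" --pt "0 0 0 -0.0216 -0.0305 0 1" --pt "0 0 0 -0.0216 -0.0305 0 1" --pt "0 0 0 -0.0216 -0.0305 0 1"

```text
time: 24.85
tool_pos: [0.5719, -0.1679, 0.1935]
tcp_rot: [-3.129, 0.276, 0.0]
wrist_force: [0.3, 0.1, -0.4]
width: 0.998
grip_force: 0.0
```

drive_tool --pt "0 0 0 -0.0216 -0.0305 0 1" --pt "0 0 0 -0.0216 -0.0305 0 1" --pt "0 0 0 -0.0216 -0.0305 0 1" --pt "0 0 0 0 0 0 1" --pt "0 0 0 0 0 0 1"

```text
time: 25.27
tool_pos: [0.5239, -0.0656, 0.194]
tcp_rot: [3.13, -0.269, 0.001]
wrist_force: [-0.1, -0.0, -0.5]
width: 0.997
grip_force: 0.0
```

```bash
python3 h.py .5655 -.2785 .19 -10; python3 - <<'E'
from h import *
s=read_camera("scene");t=read_camera("top")
cv2.imwrite("pics/t3.png",t["color"][:,:,::-1])
G=dict(bowl=(.4595,-.2635),drum=(.6457,-.2966),spice_jar=(.565,-.279),tub=(.6457,-.2966),white_bottle=(.475,-.178))
R["tub"]=[(a,b+.094) for a,b in R["tub"]]; R["white_bottle"]=[(.009,.138),(.0135,.08),(.0135,0)]
for n,g in G.items():
    v=[]
    for nm,p in(("scene",s),("top",t)):
        e=box(proj(p,cyl(*g,R[n]))); c=[np.r_[d["bbox"]] for d in masks_of(p,n)]; c=[b for b in c if abs(b-e).max()<25]
        if c: v.append((p,c[0])); x,r=fit(v[-1:],n,g); print(n,nm,np.round(x,4),np.round(r,1))
    if len(v)>1: print("   both",np.round(fit(v,n,g)[0],4))
# circles by colour in top
hsv=cv2.cvtColor(t["color"],cv2.COLOR_RGB2HSV)
for nm,lo,hi,z,ro in(("yellow",(15,110,120),(32,255,255),.096,(200,300,400,470)),("blue",(105,120,60),(125,255,255),.138,(200,330,370,470)),("bowl",(0,30,10),(20,255,90),.04,(240,330,370,460))):
    m=cv2.inRange(hsv,lo,hi); k=np.zeros_like(m); k[ro[0]:ro[1],ro[2]:ro[3]]=1; m=m*k
    c=max(cv2.findContours(m,0,2)[0],key=cv2.contourArea); (u,w),r=cv2.minEnclosingCircle(c); print(nm,round(u,1),round(w,1),round(r,1),np.round(plane(t,(u,w),z),4))
E
```

```text
t 25.27 pos [ 0.5239 -0.0656  0.194 ] psi -9.8 tilt 0.04 turn 0.17 shift [0.0779 0.2024 0.0041] len 0.217 w 0.997 grip 0.0 F [-0.1 -0.  -0.5]
bowl scene [ 0.4568 -0.2695] [-2.2 -1.1  2.1  0.6]
bowl top [ 0.4533 -0.2593] [ 3.1  0.3 -3.2 -0.3]
   both [ 0.4541 -0.2657]
drum scene [ 0.6532 -0.2992] [-0.5  1.1  0.4 -0.9]
drum top [ 0.643  -0.2988] [-0.9 -2.1  0.8  2.6]
   both [ 0.6468 -0.2996]
spice_jar scene [ 0.5619 -0.2801] [ 1.3 -1.  -1.2  0.9]
spice_jar top [ 0.5663 -0.2797] [ 0.1 -1.4 -0.1  1.6]
   both [ 0.5652 -0.2797]
tub scene [ 0.6444 -0.302 ] [-0.8 -3.1  0.8  1.6]
tub top [ 0.6457 -0.2924] [-1.7  1.5  1.5 -1.5]
   both [ 0.6467 -0.2968]
white_bottle scene [ 0.478  -0.1775] [-2.5 -1.3  2.3  0.8]
white_bottle top [ 0.4719 -0.1775] [-1.9  1.6  1.4 -1.9]
   both [ 0.4732 -0.1777]
yellow 430.0 218.9 11.3 [ 0.5688 -0.2767]
blue 374.3 269.3 4.9 [ 0.4769 -0.1752]
bowl 414.1 282.0 23.8 [ 0.4585 -0.2604]
```

All fits agree on the tub and white bottle. The jar still needs about 14 mm toward the bowl, so I'll re-grip it and slide it.

drive_tool --pt "0 0 0 0.0123 0.0337 0 1" --pt "0 0 0 0.0123 0.0337 0 1" --pt "0 0 0 0.0123 0.0337 0 1" --pt "0 0 0 0.0123 0.0337 0 1" --pt "0 0 0 0.0123 0.0337 0 1" --pt "0 0 0 0.0123 0.0337 0 1" --pt "0 0 0 0 0 0 1" --pt "0 0 0 0 0 0 1"

```text
time: 26.53
tool_pos: [0.562, -0.281, 0.1934]
tcp_rot: [-3.129, 0.279, 0.001]
wrist_force: [0.3, 0.4, -0.8]
width: 1.001
grip_force: 0.0
```

```bash
python3 h.py .5616 -.2777 .058 -10
```

```text
t 26.53 pos [ 0.562  -0.281   0.1934] psi -10.2 tilt 0.03 turn -0.19 shift [-0.0009 -0.0032  0.1354] len 0.1354 w 1.001 grip 0.0 F [ 0.3  0.4 -0.8]
```

drive_tool --pt "0 0 0 -0.0009 -0.003 0.03 1" --pt "0 0 0 0 0 0.035 1" --pt "0 0 0 0 0 0.035 1" --pt "0 0 0 0 0 0.025 1" --pt "0 0 0 0 0 0.01 1" --pt "0 0 0 0 0 0 1" --pt "0 0 0 0 0 0 0.6" --pt "0 0 0 0 0 0 0.5" --force 20

```text
time: 27.2
tool_pos: [0.5634, -0.2764, 0.0611]
tcp_rot: [3.128, -0.273, 0.005]
wrist_force: [-0.5, -0.3, 0.2]
width: 0.748
grip_force: 0.0
```

drive_tool --pt "0 0 0 0 0 0 0.4" --pt "0 0 0 0 0 0 0.4" --pt "0 0 0 0 0 0 0.4"

```text
time: 27.45
tool_pos: [0.5636, -0.2768, 0.0617]
tcp_rot: [3.128, -0.274, 0.007]
wrist_force: [0.3, 1.3, 7.0]
width: 0.513
grip_force: 20.0
```

```bash
python3 h.py .5472 -.2745 .058; python3 -c "
from h import *
p=read_camera('scene');m=masks_of(p,'spice_jar');print(m[0]['bbox'],fit([(p,m[0]['bbox'])],'spice_jar',(.565,-.279)))"
```

```text
t 27.45 pos [ 0.5636 -0.2768  0.0617] psi -10.0 tilt 0.26 turn 0 shift [-0.0166  0.0006  0.0037] len 0.017 w 0.513 grip 20.0 F [0.3 1.3 7. ]
[395.4, 232.4, 417.8, 281.1] (array([ 0.56961086, -0.273234  ]), array([-1.69430606, -2.9220911 ,  1.58899518,  1.44644213]))
```

drive_tool --pt "0 0 0 0 0 -0.001 0.4" --pt "0 0 0 -0.004 0 0 0.4" --pt "0 0 0 -0.004 0 0 0.4" --pt "0 0 0 -0.004 0 0 0.4" --pt "0 0 0 -0.002 0 0 0.4" --pt "0 0 0 0 0 0 0.4" --pt "0 0 0 0 0 0 0.4"

```text
time: 28.13
tool_pos: [0.5516, -0.2741, 0.0636]
tcp_rot: [3.128, -0.275, 0.013]
wrist_force: [3.7, 2.3, 10.5]
width: 0.515
grip_force: 20.5
```

drive_tool --pt "0 0 0 0 0 0 0.6" --pt "0 0 0 0 0 0 0.7" --pt "0 0 0 0 0 0 0.8" --pt "0 0 0 0 0 0 0.8" --pt "0 0 0 0 0 -0.02 0.8" --pt "0 0 0 0 0 -0.035 1" --pt "0 0 0 0 0 -0.035 1" --pt "0 0 0 0 0 -0.03 1"

```text
time: 28.8
tool_pos: [0.5475, -0.2735, 0.1808]
tcp_rot: [-3.129, 0.274, 0.001]
wrist_force: [0.6, -0.1, -0.0]
width: 1.001
grip_force: 0.0
```

```bash
python3 h.py .549 .106 .178
```

```text
t 28.8 pos [ 0.5475 -0.2735  0.1808] psi -10.0 tilt 0.06 turn 0 shift [-0.0645 -0.374   0.003 ] len 0.3795 w 1.001 grip 0.0 F [ 0.6 -0.1 -0. ]
```

drive_tool --pt "0 0 0 -0.0065 -0.0374 0 1" --pt "0 0 0 -0.0065 -0.0374 0 1" --pt "0 0 0 -0.0065 -0.0374 0 1" --pt "0 0 0 -0.0065 -0.0374 0 1" --pt "0 0 0 -0.0065 -0.0374 0 1" --pt "0 0 0 -0.0065 -0.0374 0 1" --pt "0 0 0 -0.0065 -0.0374 0 1" --pt "0 0 0 -0.0065 -0.0374 0 1"

```text
time: 29.47
tool_pos: [0.5478, 0.0317, 0.1792]
tcp_rot: [3.129, -0.275, -0.002]
wrist_force: [0.8, -0.3, 0.2]
width: 1.001
grip_force: 0.0
```

drive_tool --pt "0 0 0 -0.0065 -0.0374 0 1" --pt "0 0 0 -0.0065 -0.0374 0 1" --pt "0 0 -6.9 0 0 0 1" --pt "0 0 -6.9 0 0 0 1" --pt "0 0 -6.9 0 0 0 1" --pt "0 0 -6.9 0 0 0 1" --pt "0 0 -6.9 0 0 0 1" --pt "0 0 -6.9 0 0 0 1"

```text
time: 30.13
tool_pos: [0.5483, 0.106, 0.179]
tcp_rot: [-3.022, -0.859, 0.002]
wrist_force: [0.2, 0.0, 0.5]
width: 1.006
grip_force: 0.0
```

drive_tool --pt "0 0 -6.9 0 0 0 1" --pt "0 0 -6.9 0 0 0 1" --pt "0 0 -6.9 0 0 0 1" --pt "0 0 -6.9 0 0 0 1" --pt "0 0 -6.9 0 0 0 1" --pt "0 0 -6.9 0 0 0 1" --pt "0 0 -7.1 0 0 0 1" --pt "0 0 0 0 0 0 1"

```text
time: 30.8
tool_pos: [0.5484, 0.1058, 0.1791]
tcp_rot: [-2.405, -2.02, 0.002]
wrist_force: [-0.3, 0.2, -0.3]
width: 1.003
grip_force: 0.0
```

```bash
python3 h.py .549 .106 .05 80; python3 - <<'E'
from h import *
s=read_camera("scene");t=read_camera("top")
G=dict(spice_jar=(.553,-.279),red_shaker=(.549,.106))
for n,g in G.items():
    v=[]
    for nm,p in(("scene",s),("top",t)):
        e=box(proj(p,cyl(*g,R[n]))); c=[np.r_[d["bbox"]] for d in masks_of(p,n)]; c=[b for b in c if abs(b-e).max()<25]
        if c: v.append((p,c[0])); x,r=fit(v[-1:],n,g); print(n,nm,np.round(x,4),np.round(r,1))
    if len(v)>1: print("   both",np.round(fit(v,n,g)[0],4))
hsv=cv2.cvtColor(t["color"],cv2.COLOR_RGB2HSV)
for nm,lo,hi,z,ro in(("yellow",(15,110,120),(32,255,255),.096,(200,300,400,470)),("blue",(105,120,60),(125,255,255),.138,(200,330,370,470)),("bowl",(0,30,10),(20,255,90),.04,(240,330,370,460)),("red",(0,150,80),(8,255,255),.08,(210,245,200,230))):
    m=cv2.inRange(hsv,lo,hi); k=np.zeros_like(m); k[ro[0]:ro[1],ro[2]:ro[3]]=1; m=m*k
    c=cv2.findContours(m,0,2)[0]
    if not c: print(nm,"none"); continue
    c=max(c,key=cv2.contourArea); (u,w),r=cv2.minEnclosingCircle(c); print(nm,round(u,1),round(w,1),round(r,1),np.round(plane(t,(u,w),z),4))
E
```

```text
t 30.8 pos [0.5484 0.1058 0.1791] psi 80.1 tilt 0.08 turn 0.06 shift [0.0003 0.0008 0.1291] len 0.1291 w 1.003 grip 0.0 F [-0.3  0.2 -0.3]
spice_jar scene [ 0.5719 -0.2768] [ 0.5 -1.9 -0.5  1.4]
spice_jar top [ 0.5661 -0.2787] [-1.6  1.   1.3 -1.1]
   both [ 0.5666 -0.2785]
red_shaker scene [0.5482 0.1013] [-0.4 -0.2  0.4  0.2]
red_shaker top [0.5464 0.1088] [ 0.8 -0.  -0.8  0.1]
   both [0.5473 0.1062]
yellow 429.6 219.0 11.5 [ 0.5685 -0.276 ]
blue 374.4 269.4 4.8 [ 0.4768 -0.1753]
bowl 414.3 281.9 23.7 [ 0.4587 -0.2607]
red 210.6 227.0 6.2 [0.5459 0.1073]
```

The jar didn't move: it pivoted under the fingers and rocked back. I'll go back and lift it a little for the shift this time.

drive_tool --pt "0 0 6.93 0 0 0 1" --pt "0 0 6.93 0 0 0 1" --pt "0 0 6.93 0 0 0 1" --pt "0 0 6.93 0 0 0 1" --pt "0 0 6.93 0 0 0 1" --pt "0 0 6.93 0 0 0 1" --pt "0 0 6.93 0 0 0 1" --pt "0 0 6.93 0 0 0 1"

```text
time: 31.77
tool_pos: [0.5489, 0.1061, 0.1798]
tcp_rot: [3.073, 0.654, -0.0]
wrist_force: [0.8, 1.2, -0.8]
width: 0.999
grip_force: 0.0
```

drive_tool --pt "0 0 6.93 0 0 0 1" --pt "0 0 6.93 0 0 0 1" --pt "0 0 6.93 0 0 0 1" --pt "0 0 6.93 0 0 0 1" --pt "0 0 6.93 0 0 0 1" --pt "0 0 0 0.0081 0.0375 0 1" --pt "0 0 0 0.0081 0.0375 0 1" --pt "0 0 0 0.0081 0.0375 0 1"

```text
time: 32.43
tool_pos: [0.5529, -0.0095, 0.1799]
tcp_rot: [3.129, -0.277, 0.001]
wrist_force: [1.1, -0.6, 0.9]
width: 0.997
grip_force: 0.0
```

drive_tool --pt "0 0 0 0.0081 0.0375 0 1" --pt "0 0 0 0.0081 0.0375 0 1" --pt "0 0 0 0.0081 0.0375 0 1" --pt "0 0 0 0.0081 0.0375 0 1" --pt "0 0 0 0.0081 0.0375 0 1" --pt "0 0 0 0.0081 0.0375 0 1" --pt "0 0 0 0.0081 0.0375 0 1" --pt "0 0 0 0 0 0 1"

```text
time: 33.1
tool_pos: [0.5622, -0.2842, 0.1801]
tcp_rot: [3.124, -0.288, 0.002]
wrist_force: [0.5, 0.3, -0.5]
width: 1.0
grip_force: 0.0
```

drive_tool --pt "0 0 0 0 0 0 1" --pt "0 0 0 0 0 0 1"

```text
time: 33.27
tool_pos: [0.562, -0.2771, 0.1794]
tcp_rot: [-3.128, 0.282, 0.001]
wrist_force: [0.6, 0.7, -0.2]
width: 0.999
grip_force: 0.0
```

```bash
python3 h.py .563 -.278 .053 -10
```

```text
t 33.27 pos [ 0.562  -0.2771  0.1794] psi -10.3 tilt 0.07 turn -0.29 shift [0.0013 0.0008 0.1264] len 0.1264 w 0.999 grip 0.0 F [ 0.6  0.7 -0.2]
```

drive_tool --pt "0 0 0 0.001 0 0.035 1" --pt "0 0 0 0 0 0.035 1" --pt "0 0 0 0 0 0.035 1" --pt "0 0 0 0 0 0.021 1" --pt "0 0 0 0 0 0 1" --pt "0 0 0 0 0 0 0.6" --pt "0 0 0 0 0 0 0" --pt "0 0 0 0 0 0 0" --force 35

```text
time: 33.93
tool_pos: [0.5654, -0.2779, 0.0566]
tcp_rot: [3.128, -0.278, 0.007]
wrist_force: [0.6, -0.3, 0.7]
width: 0.603
grip_force: 0.0
```

drive_tool --pt "0 0 0 0 0 0 0" --pt "0 0 0 0 0 0 0" --pt "0 0 0 0 0 -0.005 0" --pt "0 0 0 0 0 -0.007 0" --pt "0 0 0 -0.007 0 0 0" --pt "0 0 0 -0.007 0 0 0" --pt "0 0 0 0 0 0 0" --pt "0 0 0 0 0 0 0"

```text
time: 34.6
tool_pos: [0.5482, -0.2747, 0.0652]
tcp_rot: [-3.129, 0.28, 0.002]
wrist_force: [-0.6, 0.9, -2.1]
width: 0.507
grip_force: 35.8
```

```bash
python3 h.py .549 -.2755 .053; python3 -c "
from h import *
p=read_camera('scene');m=masks_of(p,'spice_jar');print(m[0]['bbox'])
M=m[0]['mask'];print([(k,float(np.median(np.where(M[k])[0]))) for k in range(230,285,6) if M[k].any()])
for z in(0,.012):print(box(proj(p,cyl(.5525,-.279,[(.021,z),(.021,.096+z)]))))"
```

```text
t 34.6 pos [ 0.5482 -0.2747  0.0652] psi -10.2 tilt 0.09 turn 0 shift [0.001  0.0006 0.0122] len 0.0122 w 0.507 grip 35.8 F [-0.6  0.9 -2.1]
[393.9, 234.0, 413.7, 283.9]
[(236, 407.0), (242, 406.0), (248, 404.5), (254, 403.5), (260, 405.0), (266, 404.0), (272, 403.5), (278, 407.5)]
[393.51748136 233.27107549 419.54438477 287.04190623]
[393.99385996 227.64964535 420.15028385 281.65756366]
```

drive_tool --pt "0 0 0 0.0015 0 0.005 0" --pt "0 0 0 0 0 0.004 0" --pt "0 0 0 0 0 0.003 0" --pt "0 0 0 0 0 0 0" --pt "0 0 0 0 0 0 0.6" --pt "0 0 0 0 0 0 0.7" --pt "0 0 0 0 0 0 0.8" --pt "0 0 0 0 0 0 0.8"

```text
time: 35.37
tool_pos: [0.5506, -0.2751, 0.053]
tcp_rot: [-3.129, 0.279, 0.002]
wrist_force: [0.7, 0.2, 0.4]
width: 0.803
grip_force: 0.0
```

drive_tool --pt "0 0 0 0 0 -0.02 0.9" --pt "0 0 0 0 0 -0.035 1" --pt "0 0 0 0 0 -0.035 1" --pt "0 0 0 0 0 -0.035 1" --pt "0 0 0 -0.0065 -0.0374 0 1" --pt "0 0 0 -0.0065 -0.0374 0 1" --pt "0 0 0 -0.0065 -0.0374 0 1" --pt "0 0 0 -0.0065 -0.0374 0 1"

```text
time: 36.03
tool_pos: [0.5515, -0.1223, 0.1786]
tcp_rot: [-3.129, 0.281, -0.0]
wrist_force: [0.5, 0.1, -0.4]
width: 1.002
grip_force: 0.0
```

drive_tool --pt "0 0 0 -0.0065 -0.0374 0 1" --pt "0 0 0 -0.0065 -0.0374 0 1" --pt "0 0 0 0 0 0 1" --pt "0 0 0 0 0 0 1"

```text
time: 36.37
tool_pos: [0.552, -0.0456, 0.1783]
tcp_rot: [3.13, -0.273, -0.001]
wrist_force: [0.3, -0.8, -0.3]
width: 1.001
grip_force: 0.0
```

```bash
cat > look.py <<'E'
from h import *
s=read_camera("scene");t=read_camera("top")
cv2.imwrite("pics/last_t.png",t["color"][:,:,::-1]);cv2.imwrite("pics/last_s.png",s["color"][:,:,::-1])
R["tub"]=[(a,b+.094) for a,b in R["tub"]]; R["white_bottle"]=[(.009,.138),(.0135,.08),(.0135,0)]
G=dict(spice_jar=(.553,-.279),white_bottle=(.475,-.178),red_shaker=(.563,-.216),tub=(.646,-.296))
for n,g in G.items():
    v=[]
    for nm,p in(("scene",s),("top",t)):
        e=box(proj(p,cyl(*g,R[n]))); c=[np.r_[d["bbox"]] for d in masks_of(p,n)]; c=[b for b in c if abs(b-e).max()<25]
        if c: v.append((p,c[0])); x,r=fit(v[-1:],n,g); print(n,nm,np.round(x,4),np.round(r,1))
    if len(v)>1: print("   both",np.round(fit(v,n,g)[0],4))
hsv=cv2.cvtColor(t["color"],cv2.COLOR_RGB2HSV)
for nm,lo,hi,z,ro in(("yellow",(15,110,120),(32,255,255),.096,(200,300,380,470)),("blue",(105,120,60),(125,255,255),.138,(200,330,350,470)),("bowl",(0,30,10),(20,255,90),.04,(240,330,370,460)),("red",(0,150,80),(8,255,255),.08,(200,245,350,420))):
    m=cv2.inRange(hsv,lo,hi); k=np.zeros_like(m); k[ro[0]:ro[1],ro[2]:ro[3]]=1; m=m*k
    c=cv2.findContours(m,0,2)[0]
    if not c: print(nm,"none"); continue
    c=max(c,key=cv2.contourArea); (u,w),r=cv2.minEnclosingCircle(c); print(nm,round(u,1),round(w,1),round(r,1),np.round(plane(t,(u,w),z),4))
E
python3 look.py; python3 h.py .5475 .106 .178
```

```text
spice_jar scene [ 0.553 -0.274] [ 0.4 -0.8 -0.4  0.7]
spice_jar top [ 0.5539 -0.2764] [-0.7  1.9  0.6 -2.5]
   both [ 0.5528 -0.2753]
white_bottle scene [ 0.4737 -0.1771] [-1.4 -0.8  1.3  0.6]
white_bottle top [ 0.4739 -0.1736] [ 0.4  1.5 -0.3 -1.7]
   both [ 0.4742 -0.1746]
tub scene [ 0.6435 -0.3015] [-2.2 -2.9  2.1  1.4]
tub top [ 0.6446 -0.295 ] [-0.8  2.6  0.7 -2.6]
   both [ 0.6456 -0.2966]
yellow 428.3 226.7 11.4 [ 0.555  -0.2739]
blue 374.4 269.4 4.8 [ 0.4768 -0.1753]
bowl 414.1 282.1 23.7 [ 0.4584 -0.2604]
red none
t 36.87 pos [ 0.5523 -0.0484  0.1787] psi -10.3 tilt 0.0 turn 0 shift [-0.0322 -0.151   0.0007] len 0.1544 w 1.0 grip 0.0 F [0.3 0.  0.4]
```

The jar is now within about 3 mm of the middle. On to the red shaker.

drive_tool --pt "0 0 0 -0.008 -0.0378 0 1" --pt "0 0 0 -0.008 -0.0378 0 1" --pt "0 0 0 -0.008 -0.0378 0 1" --pt "0 0 0 -0.008 -0.0378 0 1" --pt "0 0 -6.93 0 0 0 1" --pt "0 0 -6.93 0 0 0 1" --pt "0 0 -6.93 0 0 0 1" --pt "0 0 -6.93 0 0 0 1"

```text
time: 37.53
tool_pos: [0.5476, 0.1072, 0.1788]
tcp_rot: [3.103, 0.489, -0.0]
wrist_force: [-0.8, 0.5, -0.5]
width: 0.998
grip_force: 0.0
```

drive_tool --pt "0 0 -6.93 0 0 0 1" --pt "0 0 -6.93 0 0 0 1" --pt "0 0 -6.93 0 0 0 1" --pt "0 0 -6.93 0 0 0 1" --pt "0 0 -6.93 0 0 0 1" --pt "0 0 -6.93 0 0 0 1" --pt "0 0 -6.93 0 0 0 1" --pt "0 0 -6.93 0 0 0 1"

```text
time: 38.2
tool_pos: [0.5477, 0.1066, 0.1788]
tcp_rot: [2.521, 1.875, 0.0]
wrist_force: [0.2, -0.3, 0.5]
width: 1.005
grip_force: 0.0
```

drive_tool --pt "0 0 -6.93 0 0 0 1" --pt "0 0 0 0 0 0.03 1" --pt "0 0 0 0 0 0.03 1" --pt "0 0 0 0 0 0 1" --pt "0 0 0 0 0 0 1"

```text
time: 38.62
tool_pos: [0.5456, 0.1064, 0.117]
tcp_rot: [-2.407, -2.015, 0.007]
wrist_force: [-0.1, -0.5, 0.5]
width: 1.001
grip_force: 0.0
```

```bash
python3 h.py .5475 .106 .042 80; grep -c . look.py
```

```text
t 38.62 pos [0.5456 0.1064 0.117 ] psi 79.9 tilt 0.29 turn -0.13 shift [0.0001 0.0023 0.075 ] len 0.075 w 1.001 grip 0.0 F [-0.1 -0.5  0.5]
17
```

drive_tool --pt "0 0 0 0 0.001 0.03 1" --pt "0 0 0 0 0 0.03 1" --pt "0 0 0 0 0 0.015 1" --pt "0 0 0 0 0 0 1" --pt "0 0 0 0 0 0 0" --pt "0 0 0 0 0 0 0" --pt "0 0 0 0 0 0 0" --pt "0 0 0 0 0 0 0" --force 30

```text
time: 39.28
tool_pos: [0.5503, 0.107, 0.046]
tcp_rot: [2.407, 2.016, 0.005]
wrist_force: [0.0, -0.1, -0.1]
width: 0.453
grip_force: 0.0
```

drive_tool --pt "0 0 0 0 0 0 0" --pt "0 0 0 0 0 0 0" --pt "0 0 0 0 0 0 0" --pt "0 0 0 0 0 0 0" --pt "0 0 0 0 0 0 0"

```text
time: 39.7
tool_pos: [0.5494, 0.107, 0.0451]
tcp_rot: [2.408, 2.017, 0.003]
wrist_force: [-1.4, 1.5, 5.8]
width: 0.265
grip_force: 29.5
```

drive_tool --pt "0 0 0 0 0 -0.01 0" --pt "0 0 0 0 0 -0.03 0" --pt "0 0 0 0 0 -0.03 0" --pt "0 0 0 0 0 -0.035 0" --pt "0 0 0 0 0 -0.035 0" --pt "0 0 0 0 0 0 0" --pt "0 0 0 0 0 0 0"

```text
time: 40.28
tool_pos: [0.5505, 0.107, 0.1873]
tcp_rot: [2.406, 2.015, 0.008]
wrist_force: [-0.7, -0.1, -2.3]
width: 0.263
grip_force: 29.8
```

```bash
python3 h.py .564 -.213 .178 80; python3 -c "
from h import *
p=read_camera('scene');z=status.read_state()['tool_pos'][2]-.042
for d in masks_of(p,'red_shaker'): print(d['score'],d['bbox'])
print(z,box(proj(p,cyl(.547,.106,[(.012,z),(.012,.08+z)]))))"
```

```text
t 40.28 pos [0.5505 0.107  0.1873] psi 79.9 tilt 0.36 turn -0.11 shift [-0.3128  0.0688  0.0091] len 0.3205 w 0.263 grip 29.8 F [-0.7 -0.1 -2.3]
0.73 [163.4, 228.2, 178.0, 269.4]
0.64 [267.5, 173.0, 274.6, 195.6]
0.14270122647729652 [228.96846836 142.44941967 241.64462146 182.67243052]
```

drive_tool --pt "0 0 0 -0.02 0.0044 0 0" --pt "0 0 0 -0.036 0.008 0 0" --pt "0 0 0 -0.036 0.008 0 0" --pt "0 0 0 -0.036 0.008 0 0" --pt "0 0 0 -0.036 0.008 0 0" --pt "0 0 0 -0.036 0.008 0 0" --pt "0 0 0 -0.036 0.008 0 0" --pt "0 0 0 -0.036 0.008 0 0"

```text
time: 41.05
tool_pos: [0.5581, -0.1727, 0.1807]
tcp_rot: [-2.405, -2.014, 0.004]
wrist_force: [0.1, 0.5, -0.1]
width: 0.261
grip_force: 29.7
```

drive_tool --pt "0 0 0 -0.025 0.0052 0 0" --pt "0 0 0 -0.0158 0.0032 0 0" --pt "0 0 0 0 0 0.03 0" --pt "0 0 0 0 0 0.03 0" --pt "0 0 0 0 0 0.03 0" --pt "0 0 0 0 0 0 0" --pt "0 0 0 0 0 0 0" --pt "0 0 0 0 0 0 0"

```text
time: 41.72
tool_pos: [0.5616, -0.2128, 0.0941]
tcp_rot: [-2.408, -2.017, 0.0]
wrist_force: [0.6, -0.2, -0.6]
width: 0.265
grip_force: 29.7
```

```bash
python3 h.py .5646 -.213 .0465 80; python3 -c "
from h import *
p=read_camera('scene');z=status.read_state()['tool_pos'][2]-.0451
for d in masks_of(p,'red_shaker'): print(d['score'],d['bbox'])
print(z,box(proj(p,cyl(.5646,-.213,[(.012,z),(.012,.08+z)]))))
cv2.imwrite('pics/s5.png',cv2.resize(p['color'][110:310,310:480],None,fx=3,fy=3)[:,:,::-1])"
```

```text
t 41.72 pos [ 0.5616 -0.2128  0.0941] psi 79.9 tilt 0.03 turn -0.08 shift [0.0004 0.003  0.0476] len 0.0477 w 0.265 grip 29.7 F [ 0.6 -0.2 -0.6]
0.96 [161.7, 229.7, 176.4, 270.2]
0.72 [373.3, 212.5, 387.5, 253.1]
0.05027504983842236 [370.92019886 210.16496365 385.85637332 252.04494561]
```

drive_tool --pt "0 0 0 0 0.001 0.02 0" --pt "0 0 0 0 0 0.015 0" --pt "0 0 0 0 0 0.006 0" --pt "0 0 0 0 0 0.003 0" --pt "0 0 0 0 0 0.002 0" --pt "0 0 0 0 0 0 0" --pt "0 0 0 0 0 0 0" --force 20

```text
time: 42.4
tool_pos: [0.5632, -0.2138, 0.049]
tcp_rot: [2.407, 2.016, 0.001]
wrist_force: [-0.9, 0.6, -0.1]
width: 0.266
grip_force: 29.8
```

```bash
python3 h.py .5646 -.213 .0451 80
```

```text
t 42.4 pos [ 0.5632 -0.2138  0.049 ] psi 79.9 tilt 0.11 turn -0.11 shift [0.001  0.0012 0.0039] len 0.0042 w 0.266 grip 29.8 F [-0.9  0.6 -0.1]
```

drive_tool --pt "0 0 0 0 0 0.002 0" --pt "0 0 0 0 0 0.0015 0" --pt "0 0 0 0 0 0.001 0" --pt "0 0 0 0 0 0 0" --pt "0 0 0 0 0 0 0"

```text
time: 42.82
tool_pos: [0.5631, -0.2139, 0.0451]
tcp_rot: [2.407, 2.016, 0.001]
wrist_force: [-2.4, 1.2, 7.7]
width: 0.264
grip_force: 31.1
```

drive_tool --pt "0 0 0 0 0 0 0.35" --pt "0 0 0 0 0 0 0.45" --pt "0 0 0 0 0 0 0.6" --pt "0 0 0 0 0 0 0.6" --pt "0 0 0 0 0 -0.02 0.6" --pt "0 0 0 0 0 -0.04 0.6" --pt "0 0 0 0 0 -0.04 0.6" --pt "0 0 0 0 0 -0.04 0.6"

```text
time: 43.48
tool_pos: [0.5615, -0.2131, 0.1837]
tcp_rot: [-2.407, -2.016, 0.002]
wrist_force: [0.6, -0.2, 0.3]
width: 0.598
grip_force: 0.0
```

drive_tool --pt "0 0 0 0.035 0 -0.01 0.6" --pt "0 0 0 0.04 0 0 0.6" --pt "0 0 0 0.04 0 0 0.6" --pt "0 0 0 0.04 0 0 0.6" --pt "0 0 0 0.03 0 0 0.6" --pt "0 0 0 0 0 0 0.6" --pt "0 0 0 0 0 0 0.6"

```text
time: 44.07
tool_pos: [0.5948, -0.0297, 0.193]
tcp_rot: [-2.405, -2.021, 0.001]
wrist_force: [0.2, -0.5, -0.9]
width: 0.6
grip_force: 0.0
```

```bash
python3 look.py; python3 h.py .56 -.2 .2; python3 -c "
import cv2,numpy as np
s=cv2.imread('pics/last_s.png')[150:320,200:480];t=cv2.imread('pics/last_t.png')[130:320,190:470]
cv2.imwrite('pics/fin.png',np.vstack([cv2.resize(s,None,fx=1.65,fy=1.65),cv2.resize(t,None,fx=1.65,fy=1.65)]))"
```

```text
spice_jar scene [ 0.5529 -0.2753] [-3.  -0.9  2.6  0.6]
spice_jar top [ 0.556  -0.2774] [ 0.   1.4 -0.  -1.7]
   both [ 0.5553 -0.2772]
white_bottle scene [ 0.4754 -0.1778] [ 0.1 -1.5 -0.1  1.1]
white_bottle top [ 0.4746 -0.1774] [ 0.6 -0.8 -0.5  0.9]
   both [ 0.4748 -0.1777]
red_shaker scene [ 0.5824 -0.2124] [ 0.9 -2.3 -0.9  1.8]
red_shaker top [ 0.5639 -0.2149] [ 1.3  0.6 -1.2 -0.6]
   both [ 0.5656 -0.2164]
tub scene [ 0.6447 -0.3025] [-3.4 -0.   3.3 -0.1]
tub top [ 0.6454 -0.2927] [-0.1  0.3  0.1 -0.3]
   both [ 0.6455 -0.2947]
yellow 428.3 226.7 11.4 [ 0.555  -0.2739]
blue 374.4 269.4 4.8 [ 0.4768 -0.1753]
bowl 414.4 281.8 23.6 [ 0.4589 -0.261 ]
red 391.6 222.4 5.9 [ 0.5626 -0.2118]
t 44.57 pos [ 0.5947 -0.0321  0.1933] psi 79.8 tilt 0.0 turn 0 shift [-0.1714 -0.0045 -0.0067] len 0.1716 w 0.603 grip 0.0 F [0.2 0.5 0.5]
```

View pics/fin.png

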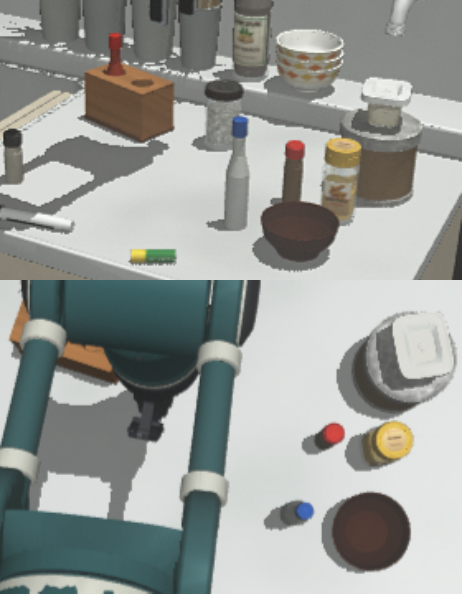

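Everything stands in place, and the holder's red bottle, the dark-capped shaker and the black-lidded jar look untouched. One numeric check of the tub against the drum lid first.

```bash
python3 - <<'E'
from h import *
t=read_camera("top")
for d in masks_of(t,"tub")[:1]:
    c=max(cv2.findContours(d["mask"].astype(np.uint8),0,2)[0],key=cv2.contourArea); r=cv2.minAreaRect(c); print("tub",r,plane(t,r[0],.138))
b=plane(t,(439.2,177),.094); print("drum lid",b)
# Hough on initial picture
g=cv2.medianBlur(cv2.cvtColor(cv2.imread("pics/top0.png"),6),3)
print(cv2.HoughCircles(g,cv2.HOUGH_GRADIENT,1,30,param1=100,param2=15,minRadius=24,maxRadius=31)[0][:8])
for p in [(.6457,-.2966)]: print(proj(t,[[*p,.094]]),proj(t,[[*p,.138]]))
E
```

```text
tub ((445.2884521484375, 169.9423065185547), (40.79215621948242, 35.10478591918945), 78.69007110595703) [ 0.64762643 -0.2930178 ]
drum lid [ 0.64401423 -0.29311978]
[[438.5 176.5  28. ]
 [348.5  67.5  27.1]
 [118.5 192.5  29.3]
 [ 39.5 328.5  24.9]
 [410.5 281.5  26.8]
 [ 99.5 309.5  24.9]]
[[441.15833257 176.11753212]] [[447.38885082 171.12687207]]
```

```bash
python3 -c "
from workcell import workorder;print(workorder.finish_job())"
```

```text
the job is handed in; nothing more can be done
None
```

I handed the job in at about 45 s of the 115 s. By my last camera measurements the jar, red-capped shaker, white bottle and tub stood within tolerance, but the hand-in gave back no pass or fail.

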